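Reload the blow-off rack with the 110 mm brackets

ROBOT

A 7-joint arm with a two-finger parallel gripper is mounted at the origin on the work surface. World frame = base frame: x ahead of the robot, y to its left, z up, the work surface at z = 0. Lengths are in mm, angles in rad, forces in N, time in s.
With the tool pointing down it reaches from about 425 to 825 mm from the base axis. Payload 3.6 kg.
Tool frame: the origin (TCP) lies midway between the tips of the shut fingers; the grasp point (between the pads) lies 19 mm behind it (robot.grip_point_offset is the distance from the TCP to the grasp point, in mm); x points along the fingers, y is the direction in which the jaws open and shut, and the axes are right-handed (so a half turn about x gives the same grasp; the last joint's range is limited). The gripper opens to 85 mm and grips with 20 to 120 N. Pads are 22 mm wide; open, the fingers measure 114 mm over their backs; the gripper's body (76 mm by 85 mm) begins 54 mm behind the grasp point. The pads swing forward as they close: fully open they stand 13 mm farther back than shut.
Start: joints at [1.123, 0.615, -0.013, 1.423, 0.008, 1.103, -0.04], TCP at [265.527, -593.261, 231.297] pointing down, gripper open.
Joint ranges: [-3.12, 3.12], [-0.3, 2.06], [-1.34, 1.32], [0.26, 2.42], [-1.36, 4.5], [0.01, 1.98], [-2.84, 2.84]. Speed limits (rad/s): [2.79, 2.79, 3.14, 3.14, 3.14, 3.14, 3.14].

INTERFACE

Orientations are given as a unit quaternion [w, x, y, z].
In Python, from cell import robot gives the robot as it stands.
- The arm moves only by the tool move_arm, never from a script. Its argument "plan" is one flat list of numbers, 5 for each row, row after row: the shift along the tool's x, y, z in cm, then the turn about the tool's x in degrees, then the finger opening in cm, from 0 to 8.54. In form: [tx, ty, tz, yaw, gripper, tx, ty, tz, yaw, gripper, ...]. A call has exactly 10 rows; each row shifts and turns the commanded pose from where the row before left it, along the tool's axes as they then stand; what a row does not reach is not made up. A row lasts 1/12 s, in which the tool goes at most 41.7 mm and 7.16 degrees, less where a joint would pass 70% of its speed; a pose out of reach is approached as far as the arm can. A call with a gripper value outside its range is refused whole. The fingers move at their own pace and stop on an object; the grip force is fixed at half the most. Time passes only in rows, so rows that do not move let the fingers close, or fill a call up. It gives the time, the measured TCP pose, the force and the opening at its end, in the units of the state.
- robot.read_state(): the state, without advancing time (a new reading comes with each control period).
- robot.get_image(name): name is "side" or "top"; returns (picture, depth): 400x640x3 uint8, blue, green, red; 400x640 float32, mm along the optical axis (not along the pixel's ray), 0 where there is no reading.
- robot.camera_params(name): a dict with "vertical_fov" (degrees; the focal length in pixels is half the picture's height over the tangent of half this angle, whatever the lens; pixels are square), "cx", "cy" (the principal point, pixels), "D" ([k1, k2, p1, p2, k3] as OpenCV has them; the pictures are not rectified), "R" (3x3) and "t" (3): a world point X has camera coordinates R X + t. Camera axes: x right, y down, z forward; pixel columns grow to the right and rows downward; lengths in mm; the calibration is good to about 2 mm. A picture is of the moment at which its call begins. camera_params takes no time and is no camera call.
- robot.sign_off(): hands the job in, once; it reports no verdict.
The state is a dict: "clock": time; "q": joint angles; "dq": joint speeds; "joint_efforts": joint torques, N m; "tool_pos": TCP position; "tcp_rot": TCP orientation; "force": force on the tool from outside, world axes, zero at the start; "ft_torque": the same for the moment, N m; "finger_gap": finger opening in mm.
Only numpy, scipy, OpenCV 4.12 (cv2) and the standard library are available. Lean on these libraries where they do the work, as an engineer would, in place of code of your own. Each camera call takes 0.05 s, during which the arm holds its last target.

TASK

Reload the blow-off rack: first throw the air valve's lever fully to off (towards the robot), then take every bracket that hangs on the rack off its peg and stand it upright in the bin, and hang every 110 mm tall bracket from the bench by its eye on a peg of its own. Leave the shorter (90 mm) and taller (130 mm) brackets on the bench, and the other things, standing where they are. When the rack is loaded, throw the lever fully over to on (away from the robot).

Things in the scene. Friction and masses are not known exactly. Their poses are not given: they have to be found in the camera images.
- part1: Aluminium bracket: foot 70 (own x) x 60 (y) x 15 mm, on its middle an upright plate 10 mm thick (x), 50 mm wide (y), with a 34 mm round eye along x, eye centre 44 mm below the top edge. Same after a half turn. Origin: centre of the underside, z up. This one is 110 mm tall (the size to hang), on the bench or absent.
- part2: Aluminium bracket: foot 70 (own x) x 60 (y) x 15 mm, on its middle an upright plate 10 mm thick (x), 50 mm wide (y), with a 34 mm round eye along x, eye centre 44 mm below the top edge. Same after a half turn. Origin: centre of the underside, z up. This one is 110 mm tall (the size to hang), on the bench or absent.
- part3: Aluminium bracket: foot 70 (own x) x 60 (y) x 15 mm, on its middle an upright plate 10 mm thick (x), 50 mm wide (y), with a 34 mm round eye along x, eye centre 44 mm below the top edge. Same after a half turn. Origin: centre of the underside, z up. This one is 110 mm tall (the size to hang), on the bench or absent.
- part4: Aluminium bracket: foot 70 (own x) x 60 (y) x 15 mm, on its middle an upright plate 10 mm thick (x), 50 mm wide (y), with a 34 mm round eye along x, eye centre 44 mm below the top edge. Same after a half turn. Origin: centre of the underside, z up. This one is 110 mm tall (the size to hang), on the bench or absent.
- short1: Aluminium bracket: foot 70 (own x) x 60 (y) x 15 mm, on its middle an upright plate 10 mm thick (x), 50 mm wide (y), with a 34 mm round eye along x, eye centre 44 mm below the top edge. Same after a half turn. Origin: centre of the underside, z up. This one is 90 mm tall (wrong size), on the bench.
- tall1: Aluminium bracket: foot 70 (own x) x 60 (y) x 15 mm, on its middle an upright plate 10 mm thick (x), 50 mm wide (y), with a 34 mm round eye along x, eye centre 44 mm below the top edge. Same after a half turn. Origin: centre of the underside, z up. This one is 130 mm tall (wrong size), on the bench.
- tall2: Aluminium bracket: foot 70 (own x) x 60 (y) x 15 mm, on its middle an upright plate 10 mm thick (x), 50 mm wide (y), with a 34 mm round eye along x, eye centre 44 mm below the top edge. Same after a half turn. Origin: centre of the underside, z up. This one is 130 mm tall (wrong size), on the bench.
- hung0: Aluminium bracket: foot 70 (own x) x 60 (y) x 15 mm, on its middle an upright plate 10 mm thick (x), 50 mm wide (y), with a 34 mm round eye along x, eye centre 44 mm below the top edge. Same after a half turn. Origin: centre of the underside, z up. This one is 90 mm tall (wrong size), hanging on peg0 at first, or absent.
- hung1: Aluminium bracket: foot 70 (own x) x 60 (y) x 15 mm, on its middle an upright plate 10 mm thick (x), 50 mm wide (y), with a 34 mm round eye along x, eye centre 44 mm below the top edge. Same after a half turn. Origin: centre of the underside, z up. This one is 130 mm tall (wrong size), hanging on peg1 at first, or absent.
- hung2: Aluminium bracket: foot 70 (own x) x 60 (y) x 15 mm, on its middle an upright plate 10 mm thick (x), 50 mm wide (y), with a 34 mm round eye along x, eye centre 44 mm below the top edge. Same after a half turn. Origin: centre of the underside, z up. This one is 90 mm tall (wrong size), hanging on peg2 at first, or absent.
- hung3: Aluminium bracket: foot 70 (own x) x 60 (y) x 15 mm, on its middle an upright plate 10 mm thick (x), 50 mm wide (y), with a 34 mm round eye along x, eye centre 44 mm below the top edge. Same after a half turn. Origin: centre of the underside, z up. This one is 130 mm tall (wrong size), hanging on peg3 at first, or absent.
- part1_eye (a point): Centre of the eye of part1, 66 mm above the underside of its foot; same axes as the bracket.
- part2_eye (a point): Centre of the eye of part2, 66 mm above the underside of its foot; same axes as the bracket.
- part3_eye (a point): Centre of the eye of part3, 66 mm above the underside of its foot; same axes as the bracket.
- part4_eye (a point): Centre of the eye of part4, 66 mm above the underside of its foot; same axes as the bracket.
- rack: Fixed rack: level bar, 24 mm diameter, along own y, axis 240 mm up, posts at own y +-205 mm. Four level 12 mm pegs (peg0 to peg3) at own y -127.5, -42.5, 42.5, 127.5 mm, axes 240 mm up, point to own -x (to the robot), end 93 mm from the bar axis in a collar 20 mm across, 8 mm long. A hung eye centre is 11 mm below the peg axis. Origin: on the bench under mid-bar.
- valve (a joint): Air valve lever, rad: 0 = off, leaning to own -x of valve_base (towards the robot); 1.0 = on, fully over to own +x (away from the robot); upright at 0.5. Swings in the own x-z plane of valve_base about a pivot 22 mm above the bench; stays where it is left. Starts on (0.85 to 1.0).
- valve_tip (a point): Centre of the black ball, 26 mm in diameter, at the end of the valve lever, 110 mm from the pivot.
- valve_base: Fixed grey block of the air valve, 70 (own x) x 50 x 25 mm high, at one side of the bench. Origin: centre of its underside; the lever's pivot is 22 mm straight above it.
- bin: Fixed open plastic bin, 220 (own x) x 170 (own y) x 60 mm high, walls and floor 4 to 5 mm thick, empty, at one side of the bench (the side without the valve). Origin: centre of its underside.
- flange: Loose steel flange, a disc 84 mm in diameter and 36 mm high with a hub, standing among the brackets; a bystander. Origin: centre of the underside.
- bearing: Loose dark steel bearing ring, 80 mm outside diameter, 22 mm high, flat on the bench; a bystander. Origin: centre of the underside.
- cleaner: Loose white bottle, 60 mm in diameter and 150 mm high; a bystander. Origin: centre of the underside.
There are look-alikes about, which are no part of the job. What is shaped like the hung1 but yellow is not meant.

How it is judged:
By the outcome, as a careful person would: the job done as asked, in the order asked, and still so for the second after the job is handed in, with the robot touching nothing.
Of part1, part2, part3, part4 only 3 to 4 are there at a start; the rules pass over those that are not, and their reading is None.
Of hung0, hung1, hung2, hung3 only 1 to 2 are there at a start; the rules pass over those that are not, and their reading is None.
At some moment in a run one of part1, part2, part3, part4 may be knocked a few centimetres aside while the robot is not near it.
It also fails if it takes over 210 s, if anything falls off the work surface, if the arm or the gripper's body presses on something with over 40 N, if the wrist force passes 120 N, or if a joint passes its speed limit or range.

## Working session

There is one attempt and no reset: what is moved stays moved. The work goes in short steps, Python scripts to look and compute and a tool call to move; the robot and the scene stay as the last step left them, time stands still between calls to the robot, and variables do not carry over. Pictures are saved under pics/ and viewed, and the job is handed in when it is done.

Besides the shell and the picture viewer there is one more tool, called after ">>>" as name(argument=value, ...), one argument or row to a line, values as JSON. move_arm: Moves the arm, as the interface text tells. Its arguments: {"type":"object","properties":{"plan":{"type":"array","items":{"type":"number"}}},"required":["plan"]}

```bash
ls -la; mkdir -p pics
cat > h.py <<'E'
import numpy as np, cv2
from cell import robot
def cam(n):
    p=robot.camera_params(n); f=200/np.tan(np.radians(p['vertical_fov'])/2)
    K=np.array([[f,0,p['cx']],[0,f,p['cy']],[0,0,1]]); return K,np.array(p['D'],float),np.array(p['R']),np.array(p['t'])
def grab(n,name):
    im,d=robot.get_image(n); cv2.imwrite(f'pics/{name}.png',im); np.save(f'pics/{name}.npy',d); return im,d
def cloud(n,d):
    K,D,R,t=cam(n)
    v,u=np.mgrid[0:400,0:640]
    pts=cv2.undistortPoints(np.stack([u.ravel(),v.ravel()],1).astype(np.float64)[:,None],K,D)[:,0]
    z=d.ravel().astype(float)
    P=np.c_[pts*z[:,None],z]
    W=(P-t)@R
    W[z<=0]=np.nan
    return W.reshape(400,640,3)
def proj(n,X):
    K,D,R,t=cam(n)
    return cv2.projectPoints(np.atleast_2d(X).astype(float),cv2.Rodrigues(R)[0],t,K,D)[0][:,0]
E
python3 - <<'E'
from h import *
for n in('side','top'):
    p=robot.camera_params(n);print(p)
    print(-np.array(p['R']).T@np.array(p['t']))
    grab(n,n+'0')
print(robot.read_state())
E
```

```text
total 12
drwxr-xr-x  3 agent agent 4096 Dec  7 16:26 .
drwxr-xr-x 23 root  root  4096 Dec  7 16:26 ..
drwxr-xr-x  2 agent agent 4096 Dec  7 16:26 pics
{'vertical_fov': 54.69531108081632, 'cx': 314.50558663117704, 'cy': 195.67944187015553, 'D': array([-0.06867138,  0.        ,  0.        ,  0.        ,  0.        ]), 'R': array([[-0.70581703, -0.70839356, -0.00094089],
       [-0.5081953 ,  0.50727135, -0.69599807],
       [ 0.49351784, -0.49076913, -0.71804304]]), 't': array([329.98878499, 340.08636984, 995.86322253])}
[-85.73426295 549.98478302 952.08259608]
{'vertical_fov': 56.0576405746475, 'cx': 311.96760097840155, 'cy': 202.80096783675947, 'D': array([-0.04041911,  0.        ,  0.        ,  0.        ,  0.        ]), 'R': array([[ 2.22557861e-02, -9.99747640e-01,  3.05556755e-03],
       [-9.90554711e-01, -2.24645553e-02, -1.35265323e-01],
       [ 1.35299830e-01, -1.62707304e-05, -9.90804701e-01]]), 't': array([-22.9336794 , 494.22729474, 985.90083243])}
[ 356.67736755  -11.80925414 1043.75706987]
{'clock': 0.1, 'q': array([ 1.12351282,  0.61585651, -0.01263599,  1.42475344,  0.00809806,
        1.10339407, -0.04040037]), 'dq': array([ 3.34680994e-04, -1.66003105e-03,  9.00513112e-04, -3.65151531e-03,
       -9.77394391e-04, -8.92511565e-05, -5.50449402e-04]), 'joint_efforts': array([ 4.91202172e-04, -4.70381820e+01,  2.60176202e-01, -1.71570915e+01,
        1.01699290e-02,  5.84680834e-03,  8.60572584e-06]), 'tool_pos': array([ 265.2472101 , -592.65884293,  230.22695102]), 'tcp_rot': array([-0.14688675, -0.69132779, -0.14851718,  0.69168838]), 'force': array([ 0.16900047, -0.03230059, -0.39019803]), 'ft_torque': array([0.01515512, 0.02642704, 0.01028316]), 'finger_gap': 85.30958928274579}
```

View pics/side0.png

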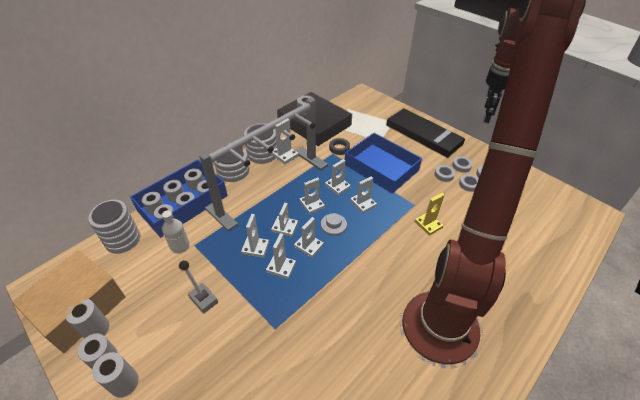

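View pics/top0.png

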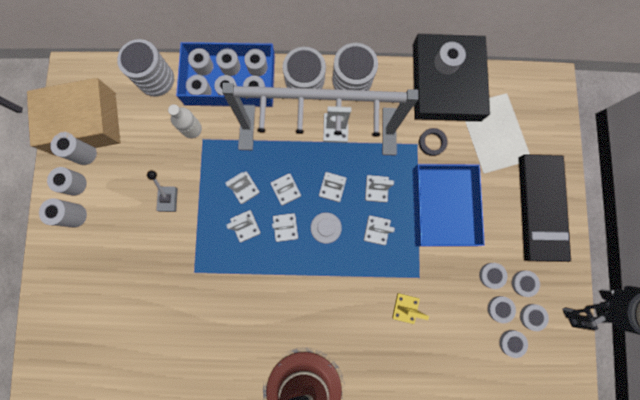

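Run:
```python
from h import *
from scipy import ndimage as nd
t=cloud('top',np.load('pics/top0.npy')); s=cloud('side',np.load('pics/side0.npy'))
im=cv2.imread('pics/top0.png')
for n,(u,v) in dict(ball=(152,175),base=(168,207),binc=(449,205),post1=(230,90),post2=(411,96),bar=(320,95),p0=(263,127),p1=(300,127),p2=(337,130),p3=(380,128),flange=(326,226),bearing=(433,141),tbl=(300,300),hfoot=(330,112)).items(): print(n,t[v,u].round(1))
def clusters(c,zlo,zhi,box):
    P=c.reshape(-1,3); m=np.isfinite(P[:,0])&(P[:,2]>zlo)&(P[:,2]<zhi)&(P[:,0]>box[0])&(P[:,0]<box[1])&(P[:,1]>box[2])&(P[:,1]<box[3])
    return P[m]
# grid-based clustering of both clouds
P=np.r_[clusters(t,40,200,(350,640,-280,280)),clusters(s,40,200,(350,640,-280,280))]
g=np.zeros((60,112),int); ij=((P[:,:2]-[350,-280])/5).astype(int); np.add.at(g,(ij[:,0],ij[:,1]),1)
l,n=nd.label(g>0,np.ones((3,3))); lab=l[ij[:,0],ij[:,1]]
for k in range(1,n+1):
    Q=P[lab==k]
    if len(Q)<15: continue
    top=np.percentile(Q[:,2],98); 
    c=Q[:,:2].mean(0); w,V=np.linalg.eigh(np.cov((Q[:,:2]).T))
    print(k,len(Q),c.round(1),'top',top.round(1),'sd',np.sqrt(w).round(1),'long axis deg',np.degrees(np.arctan2(V[1,1],V[0,1])).round(1))
```

```text
ball [541.4 386.7 135. ]
base [475.2 383.2  24.7]
binc [ 501.3 -397.2    3. ]
post1 [710.6 174.5 260.3]
post2 [ 706.9 -225.3  259. ]
bar [707.1 -24.3 251.4]
p0 [631.8  99.9 246.7]
p1 [634.7  18.4 243.7]
p2 [627.5 -63.2 250. ]
p3 [ 721.5 -203.4    1.5]
flange [432.3 -50.9  36.1]
bearing [ 687.8 -357.9   -2.1]
tbl [231.7  14.8  -4.1]
hfoot [661.3 -46.3 268.6]
2 376 [ 426.1 -187.3] top 112.9 sd [ 3.2 16.4] long axis deg 77.5
3 488 [428.1 173.8] top 132.9 sd [ 3.4 16.9] long axis deg 113.2
5 363 [427.8  64.4] top 113.1 sd [ 3.1 16.1] long axis deg 97.4
10 255 [532.8  67.1] top 93.5 sd [ 3.2 16.6] long axis deg 116.5
11 529 [535.2 182.6] top 132.4 sd [ 3.6 16.3] long axis deg 120.7
12 414 [543.9 -63.5] top 113.1 sd [ 3.4 15.5] long axis deg 74.2
13 402 [ 542.  -187.3] top 112.2 sd [ 3.2 16.4] long axis deg 84.8
14 173 [635.3 -62.8] top 161.3 sd [ 2.1 17.5] long axis deg 90.2
```

```bash
python3 - <<'E'
from h import *
for nm in('top','side'):
    c=cloud(nm,np.load(f'pics/{nm}0.npy')).reshape(-1,3); c=c[np.isfinite(c[:,0])]
    b=c[(c[:,2]>225)&(c[:,2]<290)&(c[:,0]>600)&(c[:,0]<735)&(abs(c[:,1]+25)<240)]
    # pegs: x 625..690, z>228
    q=b[(b[:,0]>612)&(b[:,0]<692)]
    h,e=np.histogram(q[:,1],np.arange(-240,200,10)); print(nm,[(int(a),int(x)) for a,x in zip(e,h) if x])
    for y0 in(-148,-63,18,102):
        r=q[(abs(q[:,1]-y0)<16)&(q[:,2]<262)]
        for lo,hi in((612,627),(627,660),(660,692)):
            k=r[(r[:,0]>lo)&(r[:,0]<hi)]
            if len(k)>2: print(y0,lo,len(k),'y',k[:,1].mean().round(1),'range',np.percentile(k[:,1],[3,97]).round(1),'zmax',np.percentile(k[:,2],95).round(1),'xmin',k[:,0].min().round(1))
    bar=b[(b[:,0]>692)&(abs(b[:,1]+25)<170)&(b[:,2]<262)]
    for lo in range(-190,150,60):
        k=bar[(bar[:,1]>lo)&(bar[:,1]<lo+60)]
        if len(k): print('bar',lo,len(k),'x',np.percentile(k[:,0],[3,97]).round(1),'ztop',np.percentile(k[:,2],97).round(1))
    po=c[(c[:,2]>30)&(c[:,2]<290)&(c[:,0]>600)&(c[:,0]<780)]
    for sgn in(1,-1):
        k=po[(abs(po[:,1]+25-sgn*205)<25)]
        print('post',sgn,len(k),np.percentile(k,[2,50,98],axis=0).round(1).tolist())
    k=c[(c[:,2]>130)&(c[:,2]<290)&(c[:,0]>625)&(c[:,0]<695)&(abs(c[:,1]+63)<45)]
    k=k[abs(k[:,1]+63)>10]
    print('hung',len(k),np.percentile(k,[1,20,50,80,99],axis=0).round(1).tolist())
    k=k[k[:,2]>180]
    print('hung plate',len(k),np.percentile(k,[1,20,50,80,99],axis=0).round(1).tolist())
E
python3 -c "
import cv2
im=cv2.imread('pics/top0.png')[60:260,220:500];cv2.imwrite('pics/topc.png',cv2.resize(im,None,fx=2.8,fy=2.8,interpolation=cv2.INTER_CUBIC))
im=cv2.imread('pics/side0.png')[80:280,180:440];cv2.imwrite('pics/sidec.png',cv2.resize(im,None,fx=3,fy=3,interpolation=cv2.INTER_CUBIC))"
```

```text
top [(-160, 71), (-150, 129), (-140, 2), (-90, 54), (-80, 48), (-70, 139), (-60, 73), (-50, 47), (-40, 8), (10, 80), (20, 84), (90, 45), (100, 127), (110, 6)]
-148 612 37 y -148.3 range [-156.2 -139.4] zmax 250.1 xmin 620.3
-148 627 86 y -148.7 range [-154.8 -143.3] zmax 247.6 xmin 627.0
-148 660 79 y -148.9 range [-155.  -143.9] zmax 247.6 xmin 660.9
-63 612 33 y -63.8 range [-72.3 -54.9] zmax 250.5 xmin 621.5
-63 627 75 y -63.3 range [-70.1 -57.2] zmax 249.4 xmin 627.5
-63 660 63 y -63.8 range [-77.5 -48.6] zmax 259.3 xmin 660.1
18 612 29 y 21.4 range [13.4 29.2] zmax 249.9 xmin 622.6
18 627 72 y 20.7 range [15.9 25.7] zmax 248.7 xmin 627.1
18 660 63 y 19.3 range [14.9 24.2] zmax 247.4 xmin 661.1
102 612 29 y 103.8 range [ 95.7 111.7] zmax 250.8 xmin 623.7
102 627 74 y 103.3 range [ 97.6 109.5] zmax 248.9 xmin 628.0
102 660 75 y 102.9 range [ 98. 109.] zmax 246.6 xmin 660.6
bar -190 312 x [696.4 720.8] ztop 253.9
bar -130 299 x [700.5 722.2] ztop 253.5
bar -70 313 x [696.4 722.4] ztop 253.3
bar -10 309 x [697.8 723.2] ztop 253.2
bar 50 317 x [696.8 723.7] ztop 253.2
bar 110 166 x [
[... 1307 characters left out ...]
09.3 range [102.8 113.1] zmax 248.1 xmin 660.5
bar -190 110 x [695.9 718.4] ztop 254.1
bar -130 90 x [703.  720.7] ztop 254.9
bar -70 125 x [703.5 720.4] ztop 255.3
bar -10 145 x [699.2 722.1] ztop 255.1
bar 50 158 x [702.8 723.2] ztop 255.0
bar 110 101 x [698.1 723.4] ztop 255.1
post 1 698 [[704.1, 161.0, 35.2], [708.5, 187.6, 166.3], [779.2, 198.2, 261.6]]
post -1 468 [[699.0, -237.4, 36.7], [703.8, -217.6, 149.3], [723.9, -211.1, 260.4]]
hung 434 [[632.6, -90.2, 146.5], [651.4, -79.2, 158.3], [664.5, -46.0, 182.3], [668.6, -38.1, 247.6], [693.0, -31.6, 275.2]]
hung plate 223 [[660.7, -87.8, 181.2], [663.6, -79.1, 198.9], [665.4, -47.3, 237.7], [668.5, -39.2, 265.5], [675.4, -36.2, 275.7]]
```

View pics/topc.png

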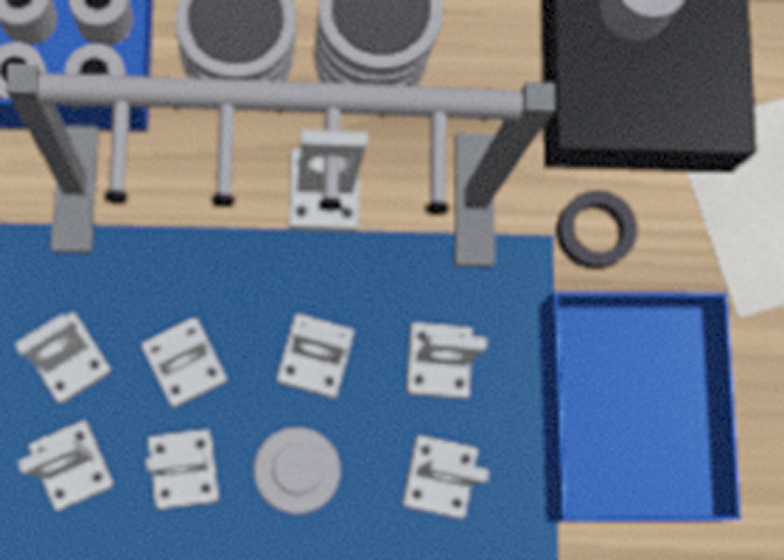

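View pics/sidec.png

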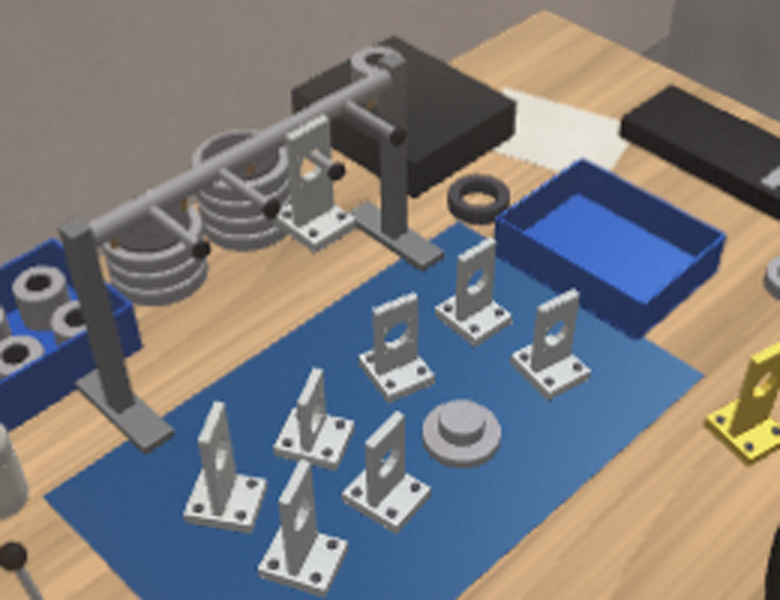

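```bash
cat >> h.py <<'E'
from scipy.spatial.transform import Rotation as Ro
def pose():
    s=robot.read_state(); q=s['tcp_rot']; return s,Ro.from_quat([q[1],q[2],q[3],q[0]]).as_matrix()
def need(x=None,y=None,z=None,jaw=None):
    """print tool-frame cm to a world target (mm), at the present orientation, and yaw to jaw heading (deg, mod 180)"""
    s,R=pose(); p=s['tool_pos']; T=np.array([p[i] if v is None else v for i,v in enumerate((x,y,z))])
    d=R.T@(T-p)/10
    print('p',p.round(1),'tool axes x',R[:,0].round(3),'y',R[:,1].round(3),'q7',s['q'][6].round(2),'F',s['force'].round(1),'gap',round(s['finger_gap'],1),'t',round(s['clock'],2))
    print('shift cm',d.round(2))
    if jaw is not None:
        a=np.degrees(np.arctan2(R[1,1],R[0,1])); dd=-(jaw-a)  # tool x down: +yaw turns clockwise
        dd=(dd+90)%180-90
        print('jaw now',a.round(1),'yaw',dd.round(1))
E
python3 - <<'E'
from h import *
need(560,387,350,90)
for nm in('top','side'):
    c=cloud(nm,np.load(f'pics/{nm}0.npy')).reshape(-1,3); c=c[np.isfinite(c[:,0])]
    k=c[(c[:,1]>340)&(c[:,1]<430)&(c[:,0]>420)&(c[:,0]<600)&(c[:,2]>10)]
    for lo,hi in((18,30),(40,60),(60,80),(80,100),(100,150)):
        m=k[(k[:,2]>lo)&(k[:,2]<hi)]
        if len(m): print(nm,lo,len(m),m.mean(0).round(1),m.min(0).round(1),m.max(0).round(1))
    k=c[(c[:,1]>-540)&(c[:,1]<-280)&(c[:,0]>350)&(c[:,0]<650)&(c[:,2]>50)&(c[:,2]<70)]
    print('bin rim',np.percentile(k,[1,99],axis=0).round(1).tolist())
E
```

```text
p [ 265.2 -592.7  230.2] tool axes x [-0.001  0.002 -1.   ] y [ 0.409 -0.913 -0.002] q7 -0.04 F [ 0.2 -0.  -0.4] gap 85.3 t 0.1
shift cm [-11.8  -77.4  -66.93]
jaw now -65.9 yaw 24.1
top 18 337 [497.7 388.6  24.8] [466.2 368.1  18. ] [534.6 416.6  29.9]
top 40 20 [509.6 392.1  49.7] [503.1 388.8  40.3] [516.4 396.2  59.9]
top 60 16 [518.5 391.   70.7] [513.3 387.4  61. ] [526.3 394.7  79.9]
top 80 25 [528.3 390.6  90.3] [520.7 388.1  81.2] [536.2 396.   99. ]
top 100 92 [542.2 389.8 127.1] [532.3 379.9 100.7] [556.4 401.9 136.2]
bin rim [[386.4, -466.3, 50.5], [604.3, -293.5, 63.6]]
side 18 348 [494.5 397.2  25.2] [463.4 370.   18.4] [536.1 421.8  29.8]
side 40 27 [510.5 396.6  51.2] [504.4 390.8  42.2] [518.3 401.4  59.5]
side 60 29 [519.6 396.8  69.9] [512.9 391.   60.4] [527.8 401.   79.1]
side 80 28 [527.7 397.   89.6] [520.3 391.8  80.4] [533.7 401.6  99.4]
side 100 98 [540.2 397.6 124.3] [529.  385.9 100.6] [556.1 408.3 137.1]
bin rim [[385.8, -465.8, 50.3], [607.3, -289.7, 64.2]]
```

>>> move_arm(
  plan=[-3,0,0,6,0,-3,0,0,6,0,-3,0,0,6,0,-3,0,0,6,0,0,-2.8,-2.8,0,0,0,-2.8,-2.8,0,0,0,-2.8,-2.8,0,0,0,-2.8,-2.8,0,0,0,-2.8,-2.8,0,0,0,-2.8,-2.8,0,0],
)

```text
clock: 0.93
tool_pos: [434.1, -423.2, 350.9]
tcp_rot: [-0.0, -0.707, -0.001, 0.707]
force: [1.8, -0.2, 0.2]
finger_gap: 0.4
```

>>> move_arm(
  plan=[0,-4,-1,0,0,0,-4,-1,0,0,0,-4,-1,0,0,0,-4,-1,0,0,0,-4,-1,0,0,0,-4,-1,0,0,0,-4,-1,0,0,0,-4,-1,0,0,0,-4,-1,0,0,0,-4,-1,0,0],
)

```text
clock: 1.77
tool_pos: [532.2, -22.8, 351.1]
tcp_rot: [-0.001, -0.707, -0.001, 0.707]
force: [1.8, -0.0, 0.1]
finger_gap: 0.1
```

```bash
python3 -c "
from h import *
need(590,392,105,90)"
```

```text
p [532.2 -22.8 351.1] tool axes x [-0.001 -0.    -1.   ] y [ 0.002 -1.     0.   ] q7 -1.59 F [ 1.8 -0.   0.1] gap 0.1 t 1.77
shift cm [ 24.6  -41.47  -5.88]
jaw now -89.9 yaw 0.1
```

>>> move_arm(
  plan=[0,-4.1,-0.5,0,0,0,-4.1,-0.5,0,0,0,-4.1,-0.5,0,0,0,-4.1,-0.5,0,0,0,-4.1,-0.5,0,0,0,-4.1,-0.5,0,0,0,-4.1,-0.5,0,0,0,-4.1,-0.5,0,0,0,-4.1,-0.5,0,0,0,-4.1,-0.8,0,0],
)

```text
clock: 2.6
tool_pos: [583.9, 387.3, 351.1]
tcp_rot: [-0.001, -0.707, -0.001, 0.707]
force: [1.1, -0.0, 1.1]
finger_gap: 0.1
```

>>> move_arm(
  plan=[0,-0.5,-0.6,0,0,3,0,0,0,0,3,0,0,0,0,3,0,0,0,0,3,0,0,0,0,3,0,0,0,0,3,0,0,0,0,3,0,0,0,0,3,0,0,0,0,0.4,0,0,0,0],
)

```text
clock: 3.43
tool_pos: [586.6, 387.3, 100.0]
tcp_rot: [-0.004, -0.703, 0.002, 0.711]
force: [-1.3, -0.9, -1.8]
finger_gap: -0.2
```

```bash
python3 -c "
from h import *
need(590,392,105,90)
grab('top','t1')"
```

```text
p [586.6 387.3 100. ] tool axes x [-0.011 -0.008 -1.   ] y [ 0.002 -1.     0.008] q7 -2.27 F [-1.3 -0.9 -1.8] gap -0.2 t 3.43
shift cm [-0.51 -0.47 -0.33]
jaw now -89.9 yaw 0.1
```

View pics/t1.png

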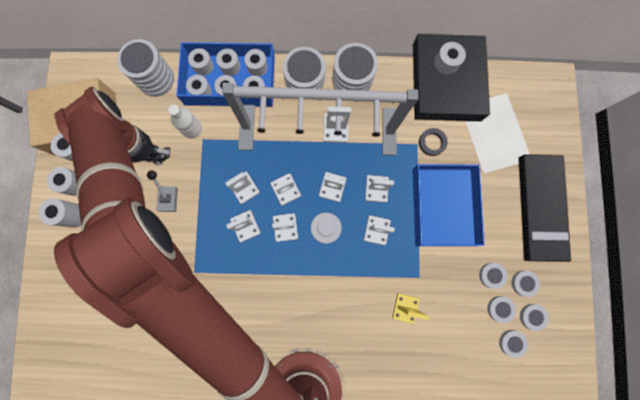

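>>> move_arm(
  plan=[0,-0.4,1,0,0,0,0,1,0,0,0,0,1,0,0,0,0,1,0,0,0,0,1.2,0,0,0,0,1.2,0,0,0,0,1.2,0,0,0,0,1.2,0,0,0,0,1,0,0,0,0,0.6,0,0],
)

```text
clock: 4.32
tool_pos: [485.8, 395.9, 109.8]
tcp_rot: [0.0, 0.708, 0.002, -0.706]
force: [0.5, 0.3, -0.9]
finger_gap: 0.2
```

```bash
python3 -c "
from h import *
need(465,392,100,90)
grab('side','s2')
grab('top','t2')
a=cv2.imread('pics/s2.png')[200:350,130:290];b=cv2.imread('pics/t2.png')[120:270,80:240]
cv2.imwrite('pics/c2.png',cv2.resize(np.hstack([a,b]),None,fx=2.4,fy=2.4))"
```

```text
p [485.8 395.9 109.8] tool axes x [ 0.003  0.003 -1.   ] y [ 0.004 -1.    -0.003] q7 -2.38 F [ 0.5  0.3 -0.9] gap 0.2 t 4.32
shift cm [0.98 0.38 2.08]
jaw now -89.8 yaw 0.2
```

View pics/c2.png

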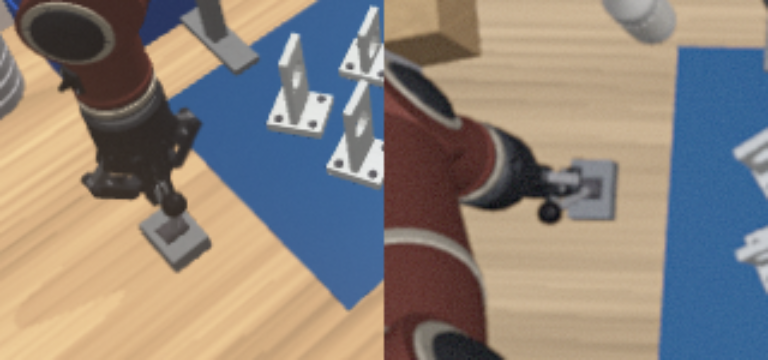

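>>> move_arm(
  plan=[0,0,0.4,0,0,0,0,0.4,0,0,0,0,0.3,0,0,0,0,0.3,0,0,0,0,0.2,0,0,0,0,0.2,0,0,0,0,0,0,0,0,0,0,0,0,0,0,0,0,0,0,0,0,0,0],
)

```text
clock: 5.25
tool_pos: [471.9, 393.8, 107.5]
tcp_rot: [-0.0, 0.709, 0.001, -0.705]
force: [6.0, 1.2, -2.8]
finger_gap: 0.1
```

>>> move_arm(
  plan=[0,0,0.2,0,0,0,0,0.2,0,0,0,0,0.2,0,0,0,0,0.2,0,0,0,0,0,0,0,0,0,0,0,0,0,0,0,0,0,0,0,0,0,0,0,0,0,0,0,0,0,0,0,0],
)

```text
clock: 6.08
tool_pos: [471.5, 393.7, 108.0]
tcp_rot: [-0.003, 0.714, 0.001, -0.7]
force: [17.7, 2.6, -10.6]
finger_gap: -0.2
```

>>> move_arm(
  plan=[0,0,-1,0,0,0,0,-1.5,0,0,0,0,-1.5,0,0,-4,0,0,0,0,-4,0,0,0,0,-4,0,0,0,0,-4,0,0,0,0,-4,0,0,0,0,-4,0,0,0,0,-2,0,0,0,6.6],
)

```text
clock: 6.92
tool_pos: [500.6, 395.3, 373.4]
tcp_rot: [-0.001, 0.709, 0.003, -0.705]
force: [-0.5, 0.4, 0.9]
finger_gap: 10.9
```

```bash
python3 -c "
from h import *
need(665,-63,310,90)
im,d=grab('top','t3')
c=cloud('top',d).reshape(-1,3); c=c[np.isfinite(c[:,0])]
k=c[(c[:,1]>340)&(c[:,1]<430)&(c[:,0]>380)&(c[:,0]<600)&(c[:,2]>100)&(c[:,2]<145)]
print(len(k),k.mean(0),k.min(0),k.max(0))
cv2.imwrite('pics/c3.png',cv2.resize(im[120:270,80:240],None,fx=3,fy=3))"
```

```text
p [500.6 395.3 373.4] tool axes x [ 0.005  0.006 -1.   ] y [ 0.003 -1.    -0.006] q7 -2.33 F [-0.5  0.4  0.9] gap 10.9 t 6.92
shift cm [  6.15  45.9  -16.29]
jaw now -89.9 yaw 0.1
97 [446.77637905 388.77259506 125.32790032] [435.12990842 378.81978009 100.4518134 ] [462.96925312 402.39018774 132.57641443]
```

View pics/c3.png

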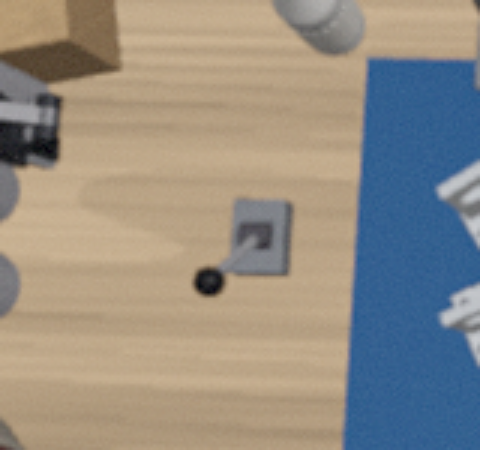

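>>> move_arm(
  plan=[0,3.9,-1.4,0,6.6,0,3.9,-1.4,0,6.6,0,3.9,-1.4,0,6.6,0,3.9,-1.4,0,6.6,0,3.9,-1.4,0,6.6,0,3.9,-1.4,0,6.6,0,3.9,-1.4,0,6.6,0,3.9,-1.4,0,6.6,0,3.9,-1.4,0,6.6,0,3.9,-1.4,0,6.6],
)

```text
clock: 7.8
tool_pos: [640.9, 3.0, 366.8]
tcp_rot: [-0.001, -0.706, -0.001, 0.708]
force: [-0.3, -0.1, -0.9]
finger_gap: 66.0
```

>>> move_arm(
  plan=[0,3.5,-1.2,0,6.6,0,3.4,-1.1,0,6.6,2,0,0,0,6.6,2,0,0,0,6.6,2,0,0,0,6.6,0,0,0,0,6.6,0,0,0,0,6.6,0,0,0,0,6.6,0,0,0,0,6.6,0,0,0,0,6.6],
)

```text
clock: 8.63
tool_pos: [665.1, -64.4, 309.0]
tcp_rot: [0.001, 0.708, 0.001, -0.706]
force: [-1.0, -0.2, 0.6]
finger_gap: 65.8
```

```bash
python3 -c "
from h import *
need(665,-63,226,90)
im,d=grab('side','s4')
cv2.imwrite('pics/c4.png',cv2.resize(im[80:230,180:380],None,fx=3,fy=3))"
```

```text
p [665.1 -64.4 309. ] tool axes x [ 0.003 -0.    -1.   ] y [ 0.002 -1.     0.   ] q7 -1.53 F [-1.  -0.2  0.6] gap 65.8 t 8.63
shift cm [ 8.3  -0.14  0.03]
jaw now -89.9 yaw 0.1
```

View pics/c4.png

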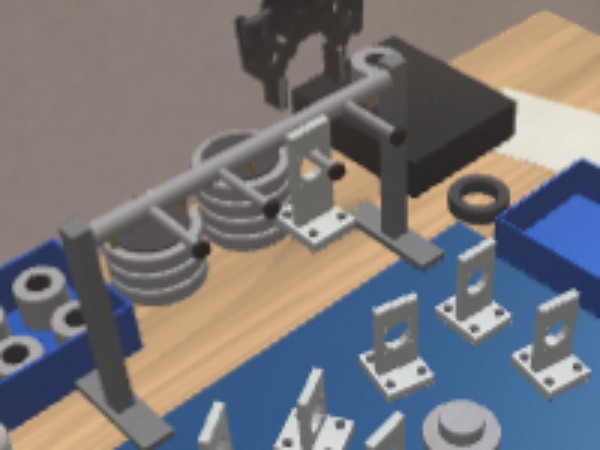

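>>> move_arm(
  plan=[2,0,0,0,6.6,2,0,0,0,6.6,2,0,0,0,6.6,1.5,0,0,0,6.6,0.8,0,0,0,6.6,0,0,0,0,6.6,0,0,0,0,4,0,0,0,0,4,0,0,0,0,4,0,0,0,0,4],
)

```text
clock: 9.52
tool_pos: [665.4, -64.6, 225.8]
tcp_rot: [0.001, 0.708, 0.001, -0.706]
force: [-0.3, -0.3, 0.7]
finger_gap: 49.4
```

```bash
python3 -c "
from h import *
need(665,-63,226,90)
im,d=grab('side','s5')
cv2.imwrite('pics/c5.png',cv2.resize(im[80:230,180:380],None,fx=3,fy=3))"
```

```text
p [665.4 -64.6 225.8] tool axes x [ 0.003 -0.    -1.   ] y [ 0.002 -1.     0.   ] q7 -1.54 F [-0.3 -0.3  0.7] gap 49.4 t 9.52
shift cm [-0.02 -0.16  0.04]
jaw now -89.9 yaw 0.1
```

View pics/c5.png

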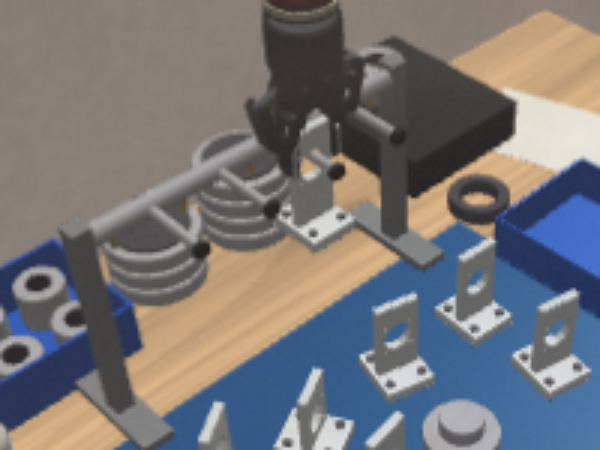

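>>> move_arm(
  plan=[0,0,0,0,4,0,0,0,0,4,-0.4,0,0,0,4,-0.4,0,0,0,4,-0.3,0,0,0,4,0,0,0,0,4,0,0,0.5,0,4,0,0,0.5,0,4,0,0,0,0,4,0,0,0,0,4],
)

```text
clock: 10.4
tool_pos: [653.9, -64.7, 235.2]
tcp_rot: [-0.001, -0.707, -0.001, 0.707]
force: [-0.3, -0.2, -2.4]
finger_gap: 48.7
```

```bash
python3 -c "
from h import *
need(665,-63,226,90)
im,d=grab('side','s6')
cv2.imwrite('pics/c6.png',cv2.resize(im[80:230,180:380],None,fx=3,fy=3))"
```

```text
p [653.9 -64.7 235.2] tool axes x [-0.001  0.    -1.   ] y [ 0.002 -1.    -0.   ] q7 -1.54 F [-0.3 -0.2 -2.4] gap 48.7 t 10.4
shift cm [ 0.92 -0.17 -1.11]
jaw now -89.9 yaw 0.1
```

View pics/c6.png

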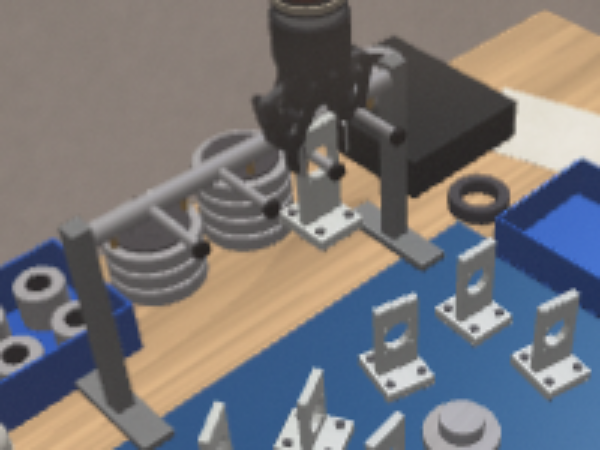

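>>> move_arm(
  plan=[-0.15,0,0.5,0,4,0,0,0.7,0,4,0,0,0.7,0,4,0,0,0.7,0,4,0,0,0.7,0,4,0,0,0.8,0,4,0,0,0.8,0,4,0,0,0.8,0,4,0,0,0.8,0,4,0,0,0.8,0,4],
)

```text
clock: 11.28
tool_pos: [580.6, -64.8, 236.9]
tcp_rot: [0.001, 0.707, 0.001, -0.707]
force: [0.4, 0.3, -2.0]
finger_gap: 48.8
```

```bash
python3 -c "
from h import *
need(496,-379,260,90)
im,d=grab('side','s7')
cv2.imwrite('pics/c7.png',cv2.resize(im[80:280,180:440],None,fx=3,fy=3))"
```

```text
p [580.6 -64.8 236.9] tool axes x [ 0.  0. -1.] y [ 0.002 -1.    -0.   ] q7 -1.53 F [ 0.4  0.3 -2. ] gap 48.8 t 11.28
shift cm [-2.31 31.41  8.52]
jaw now -89.9 yaw 0.1
```

View pics/c7.png

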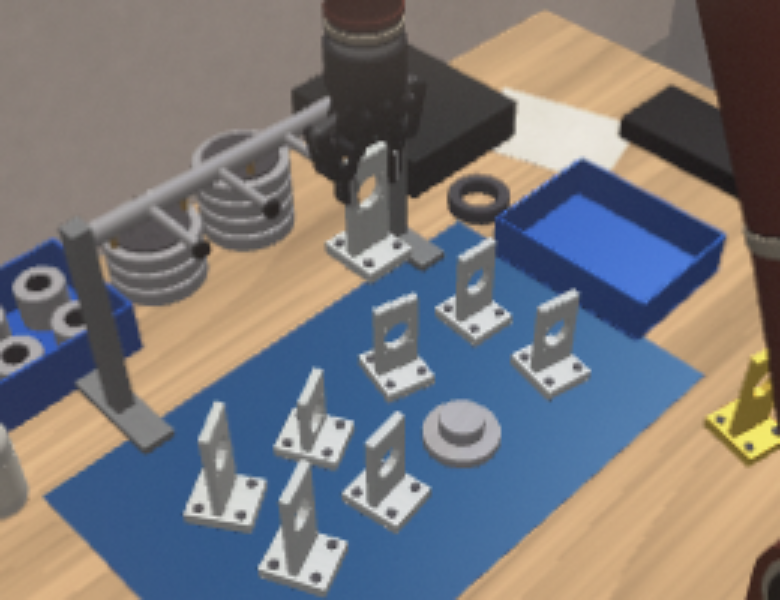

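>>> move_arm(
  plan=[-3,0,1,0,4,0,3.5,0.9,0,4,0,3.5,0.9,0,4,0,3.5,0.9,0,4,0,3.5,0.8,0,4,0,3.5,0.8,0,4,0,3.5,0.8,0,4,0,3.5,0.8,0,4,0,3.5,0.8,0,4,0,3.4,0.8,0,4],
)

```text
clock: 12.17
tool_pos: [496.3, -380.8, 266.9]
tcp_rot: [0.001, 0.707, 0.0, -0.707]
force: [0.5, 0.2, -3.3]
finger_gap: 49.3
```

```bash
python3 -c "
from h import *
need(496,-379,92,90)"
```

```text
p [ 496.3 -380.8  266.9] tool axes x [ 0. -0. -1.] y [ 0.002 -1.     0.   ] q7 -0.96 F [ 0.5  0.2 -3.3] gap 49.3 t 12.17
shift cm [17.49 -0.19  0.04]
jaw now -89.9 yaw 0.1
```

>>> move_arm(
  plan=[3,0,0,0,4,3,0,0,0,4,3,0,0,0,4,3,0,0,0,4,2.5,0,0,0,4,1.5,0,0,0,4,0.8,0,0,0,4,0.4,0,0,0,4,0.2,0,0,0,4,0,0,0,0,4],
)

```text
clock: 13.0
tool_pos: [497.7, -379.3, 93.6]
tcp_rot: [0.001, 0.708, 0.0, -0.707]
force: [0.3, -0.4, -1.7]
finger_gap: 49.1
```

>>> move_arm(
  plan=[0.2,0,0,0,4,0.2,0,0,0,4,0,0,0,0,4,0,0,0,0,4,0,0,0,0,4,0,0,0,0,4,0,0,0,0,4,0,0,0,0,4,0,0,0,0,4,0,0,0,0,4],
)

```text
clock: 13.83
tool_pos: [497.1, -378.9, 88.8]
tcp_rot: [0.001, 0.707, 0.001, -0.707]
force: [0.3, -1.0, -2.3]
finger_gap: 49.2
```

Still carrying the weight; about 1–2 mm more, then release and rise.

>>> move_arm(
  plan=[0.1,0,0,0,4,0,0,0,0,4,0.1,0,0,0,4,0,0,0,0,4,0,0,0,0,6.6,0,0,0,0,6.6,0,0,0,0,6.6,0,0,0,0,6.6,-1,0,0,0,6.6,-2,0,0,0,6.6],
)

```text
clock: 14.67
tool_pos: [495.5, -377.8, 115.2]
tcp_rot: [0.0, -0.705, -0.002, 0.709]
force: [0.5, 0.6, 1.3]
finger_gap: 66.1
```

>>> move_arm(
  plan=[-4,0,0,0,6.6,-4,0,0,0,6.6,-4,0,0,0,6.6,0,0,0,0,6.6,0,0,0,0,6.6,0,0,0,0,6.6,0,0,0,0,6.6,0,0,0,0,6.6,0,0,0,0,6.6,0,0,0,0,6.6],
)

```text
clock: 15.5
tool_pos: [496.7, -378.7, 235.7]
tcp_rot: [-0.0, -0.706, -0.001, 0.708]
force: [0.3, 0.5, -1.0]
finger_gap: 65.8
```

```bash
cat > bench.py <<'E'
from h import *
from scipy import ndimage as nd
def bench(name,box=(350,640,-280,280)):
    out=[]
    P=[]
    for n in('top','side'):
        im,d=grab(n,n+name); c=cloud(n,d).reshape(-1,3); c=c[np.isfinite(c[:,0])]
        m=(c[:,2]>40)&(c[:,2]<150)&(c[:,0]>box[0])&(c[:,0]<box[1])&(c[:,1]>box[2])&(c[:,1]<box[3]); P.append(c[m])
    P=np.concatenate(P)
    g=np.zeros((60,112),int); ij=((P[:,:2]-[350,-280])/5).astype(int); np.add.at(g,(ij[:,0],ij[:,1]),1)
    l,n=nd.label(g>0,np.ones((3,3))); lab=l[ij[:,0],ij[:,1]]
    for k in range(1,n+1):
        Q=P[lab==k]
        if len(Q)<15: continue
        top=np.percentile(Q[:,2],98)
        r=cv2.minAreaRect(Q[:,:2].astype(np.float32))
        U=Q[Q[:,2]>top-12]
        w,V=np.linalg.eigh(np.cov((Q[:,:2]).T)); a=np.degrees(np.arctan2(V[1,1],V[0,1]))%180
        e=np.percentile((U[:,:2])@V,[2,98],axis=0).mean(0)@V.T
        print(len(Q),'mean',Q[:,:2].mean(0).round(1),'topmid',e.round(1),'top',top.round(1),'rect',np.round(r[1],1),'width axis deg',a.round(1))
E
python3 -c "
from bench import *
need(428,64,300,90)
bench('8')
cv2.imwrite('pics/c8.png',cv2.resize(cv2.imread('pics/side8.png')[80:280,180:440],None,fx=3,fy=3))"
```

```text
p [ 496.7 -378.7  235.7] tool axes x [-0.002  0.001 -1.   ] y [ 0.002 -1.    -0.001] q7 -0.97 F [ 0.3  0.5 -1. ] gap 65.8 t 15.5
shift cm [ -6.36 -44.29   6.79]
jaw now -89.9 yaw 0.1
378 mean [ 426.1 -187.2] topmid [ 426.9 -189.8] top 113.3 rect [54.8 15.3] width axis deg 77.6
492 mean [428.2 173.7] topmid [430.2 173. ] top 132.7 rect [13.8 54.9] width axis deg 113.4
364 mean [427.8  64.4] topmid [429.2  63.5] top 112.4 rect [13.  52.4] width axis deg 97.6
251 mean [532.7  67.2] topmid [535.1  65.4] top 93.4 rect [11.5 52.6] width axis deg 115.9
528 mean [535.2 182.6] topmid [537.5 182.5] top 132.2 rect [14.9 55.2] width axis deg 120.9
412 mean [543.9 -63.4] topmid [545.8 -64.6] top 112.5 rect [52.5 15.2] width axis deg 74.7
401 mean [ 542. -187.] topmid [ 543.4 -188.2] top 112.8 rect [54.7 14.2] width axis deg 85.3
```

View pics/c8.png

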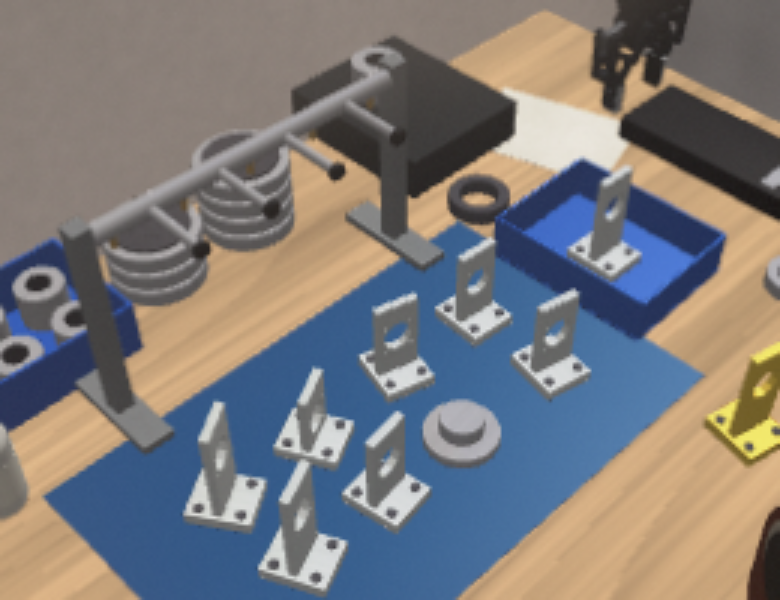

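>>> move_arm(
  plan=[0,-3.8,-0.9,0,6.6,0,-3.8,-0.9,0,6.6,0,-3.8,-0.9,0,6.6,0,-3.8,-0.9,0,6.6,0,-3.9,-1,0,6.6,2,0,0,4.8,6.6,3,0,0,0,6.6,2.5,0,0,0,6.6,0,0,0,0,6.6,0,0,0,0,6.6],
)

```text
clock: 16.43
tool_pos: [542.0, -187.6, 161.0]
tcp_rot: [0.029, -0.705, 0.029, 0.708]
force: [0.3, -0.2, 0.7]
finger_gap: 65.8
```

```bash
python3 -c "
from bench import *
need(543,-187.5,63,85.3)"
```

```text
p [ 542.  -187.6  161. ] tool axes x [-0.003  0.001 -1.   ] y [-0.082 -0.997 -0.001] q7 -1.37 F [ 0.3 -0.2  0.7] gap 65.8 t 16.43
shift cm [ 9.79 -0.01 -0.12]
jaw now -94.7 yaw 0.0
```

>>> move_arm(
  plan=[2,0,-0.1,0,6.6,2,0,0,0,6.6,2,0,0,0,6.6,2,0,0,0,6.6,1.2,0,0,0,6.6,0.5,0,0,0,6.6,0,0,0,0,4,0,0,0,0,4,0,0,0,0,4,0,0,0,0,4],
)

```text
clock: 17.27
tool_pos: [544.6, -188.2, 66.0]
tcp_rot: [-0.029, 0.707, -0.029, -0.706]
force: [-1.4, -0.5, -0.1]
finger_gap: 49.1
```

```bash
python3 -c "
from bench import *
need(560,-149,237,90)
im,_=grab('side','s9')
cv2.imwrite('pics/c9.png',cv2.resize(im[80:280,180:440],None,fx=3,fy=3))"
```

```text
p [ 544.6 -188.2   66. ] tool axes x [ 0.002 -0.001 -1.   ] y [-0.082 -0.997  0.   ] q7 -1.38 F [-1.4 -0.5 -0.1] gap 49.1 t 17.27
shift cm [-17.1   -4.03  -1.26]
jaw now -94.7 yaw -4.7
```

View pics/c9.png

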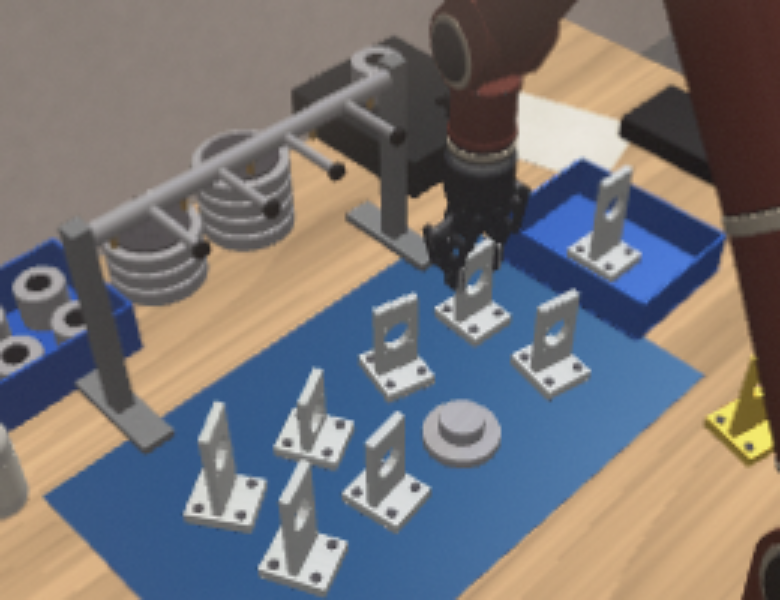

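>>> move_arm(
  plan=[-2,0,0,0,4,-3.5,0,0,0,4,-3.5,0,0,0,4,-3.5,0,0,0,4,-3,0,0,-4.7,4,-1.9,0,0,0,4,0,-2,0,0,4,0,-1.9,0,0,4,0,0,0,0,4,0,0,0,0,4],
)

```text
clock: 18.15
tool_pos: [543.5, -147.1, 239.1]
tcp_rot: [-0.001, -0.707, -0.002, 0.707]
force: [0.1, -0.2, -2.3]
finger_gap: 49.3
```

```bash
python3 -c "
from bench import *
need(600,-149,240,90)
im,_=grab('side','s10')
it,_=grab('top','t10')
cv2.imwrite('pics/c10.png',np.hstack([cv2.resize(im[80:200,240:360],None,fx=3.2,fy=3.2),cv2.resize(it[80:200,320:440],None,fx=3.2,fy=3.2)]))"
```

```text
p [ 543.5 -147.1  239.1] tool axes x [-0.     0.001 -1.   ] y [ 0.004 -1.    -0.001] q7 -1.37 F [ 0.1 -0.2 -2.3] gap 49.3 t 18.15
shift cm [-0.09  0.21 -5.65]
jaw now -89.8 yaw 0.2
```

View pics/c10.png

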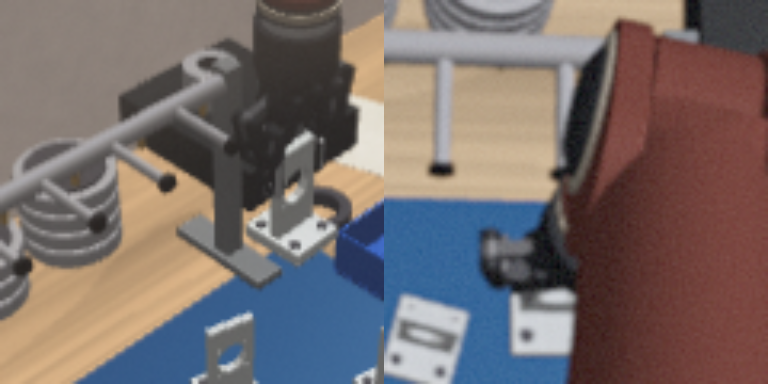

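>>> move_arm(
  plan=[-0.1,0.2,-0.8,0,4,0,0,-1,0,4,0,0,-1,0,4,0,0,-1,0,4,0,0,-1,0,4,0,0,-0.8,0,4,0,0,-0.8,0,4,0,0,-0.8,0,4,0,0,-0.8,0,4,0,0,0,0,4],
)

```text
clock: 19.08
tool_pos: [625.4, -150.7, 239.5]
tcp_rot: [0.0, 0.708, 0.0, -0.707]
force: [-0.5, 0.3, -2.9]
finger_gap: 49.2
```

```bash
python3 -c "
from bench import *
need(660,-149,240,90)
im,_=grab('side','s11')
cv2.imwrite('pics/c11.png',cv2.resize(im[80:200,240:360],None,fx=5,fy=5,interpolation=cv2.INTER_CUBIC))"
```

```text
p [ 625.4 -150.7  239.5] tool axes x [ 0.001  0.    -1.   ] y [ 0.001 -1.    -0.   ] q7 -1.39 F [-0.5  0.3 -2.9] gap 49.2 t 19.08
shift cm [-0.05 -0.17 -3.46]
jaw now -90.0 yaw 0.0
```

View pics/c11.png

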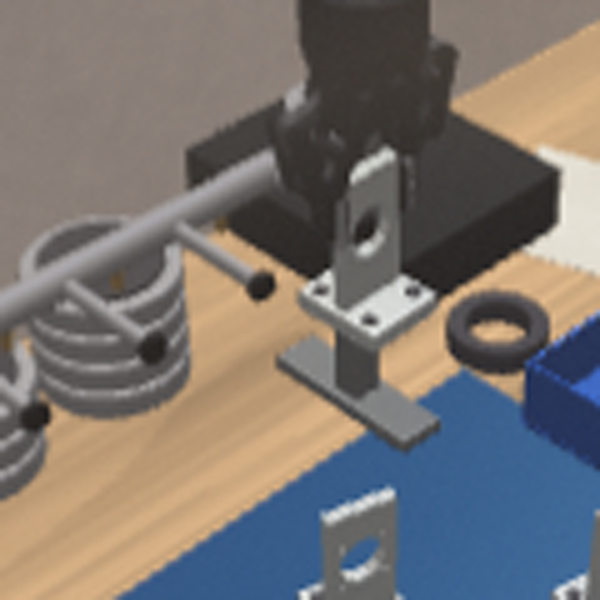

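>>> move_arm(
  plan=[0,-0.1,-0.8,0,4,0,0,-0.8,0,4,0,0,-0.8,0,4,0,0,-0.8,0,4,0,0,-0.3,0,4,0,0,0,0,4,0.4,0,0,0,4,0.3,0,0,0,4,0.2,0,0,0,4,0,0,0,0,4],
)

```text
clock: 19.97
tool_pos: [657.8, -149.9, 230.0]
tcp_rot: [0.0, -0.706, -0.0, 0.708]
force: [-0.9, -0.2, -1.9]
finger_gap: 49.2
```

```bash
python3 -c "
from bench import *
need(660,-149,229,90)
im,_=grab('side','s12')
cv2.imwrite('pics/c12.png',cv2.resize(im[80:200,240:360],None,fx=5,fy=5,interpolation=cv2.INTER_CUBIC))"
```

```text
p [ 657.8 -149.9  230. ] tool axes x [-0.002  0.    -1.   ] y [ 0. -1. -0.] q7 -1.4 F [-0.9 -0.2 -1.9] gap 49.2 t 19.97
shift cm [ 0.1  -0.09 -0.22]
jaw now -90.0 yaw 0.0
```

View pics/c12.png

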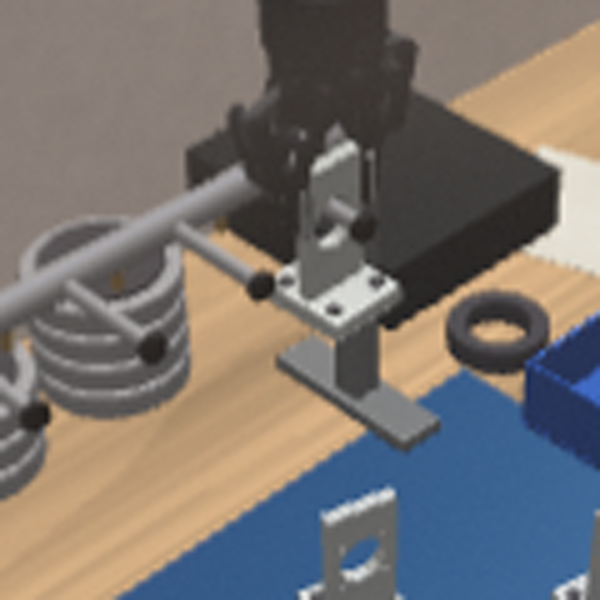

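>>> move_arm(
  plan=[0.1,0,0,0,4,0.1,0,0,0,4,0,0,0,0,4,0,0,0,0,4,0,0,0,0,5.4,0,0,0,0,5.8,0,0,0,0,6.2,0,0,0,0,6.2,0,0,0,0,6.2,0,0,0,0,6.2],
)

```text
clock: 20.85
tool_pos: [658.8, -149.9, 229.0]
tcp_rot: [0.0, 0.707, 0.0, -0.707]
force: [0.3, 0.2, -0.6]
finger_gap: 62.0
```

>>> move_arm(
  plan=[-1,0,0,0,6.2,-2,0,0,0,6.2,-3,0,0,0,6.2,-3,0,0,0,6.2,-2,0,0,0,6.2,0,0,3.8,0,6.4,0,0,3.8,0,6.4,0,0,3.5,0,6.4,0,0,0,0,6.6,0,0,0,0,6.6],
)

```text
clock: 21.68
tool_pos: [545.9, -150.3, 340.2]
tcp_rot: [-0.0, 0.707, -0.001, -0.707]
force: [0.8, 0.2, 0.6]
finger_gap: 66.0
```

```bash
python3 -c "
from bench import *
need(545,-64,200,74.5)
bench('13')
cv2.imwrite('pics/c13.png',cv2.resize(cv2.imread('pics/side13.png')[80:280,180:440],None,fx=3,fy=3))"
```

```text
p [ 545.9 -150.3  340.2] tool axes x [ 0.001 -0.    -1.   ] y [-0.001 -1.     0.   ] q7 -1.36 F [0.8 0.2 0.6] gap 66.0 t 21.68
shift cm [14.02 -8.64  0.11]
jaw now -90.1 yaw 15.4
490 mean [428.2 173.7] topmid [430.6 173. ] top 132.5 rect [13.9 55.4] width axis deg 113.2
298 mean [ 426.8 -183.6] topmid [ 427.1 -188.3] top 112.8 rect [52.8 15.2] width axis deg 77.4
391 mean [453.7  93.6] topmid [455.7  92.5] top 113.1 rect [13.9 53.4] width axis deg 93.5
524 mean [535.2 182.6] topmid [537.6 182.3] top 132.6 rect [15.1 56. ] width axis deg 121.0
258 mean [533.9  67. ] topmid [536.5  65.3] top 93.1 rect [13.  53.3] width axis deg 115.7
417 mean [544.  -63.3] topmid [544.9 -64.9] top 112.8 rect [52.6 15.8] width axis deg 74.6
```

View pics/c13.png

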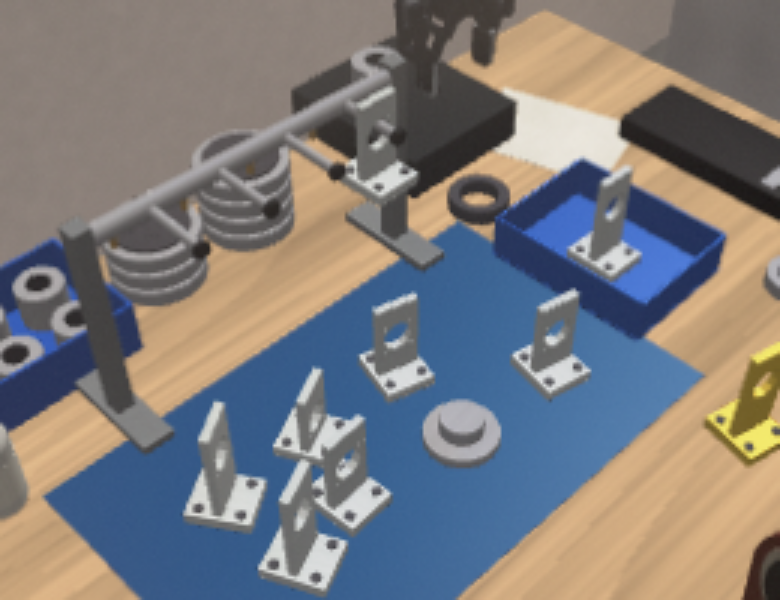

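>>> move_arm(
  plan=[0,-2.9,0,0,6.6,0,-2.9,0,0,6.6,0,-2.8,0,0,6.6,3,0,0,5.2,6.6,3,0,0,5.2,6.6,3,0,0,5,6.6,3,0,0,0,6.6,2,0,0,0,6.6,1,0,0,0,6.6,0,0,0,0,6.6],
)

```text
clock: 22.62
tool_pos: [547.7, -63.3, 186.5]
tcp_rot: [0.094, -0.699, 0.094, 0.702]
force: [-0.9, 0.5, -0.2]
finger_gap: 66.1
```

```bash
python3 -c "
from bench import *
need(544.8,-64.2,65,74.6)"
```

```text
p [547.7 -63.3 186.5] tool axes x [-0.004  0.001 -1.   ] y [-0.264 -0.964  0.   ] q7 -1.77 F [-0.9  0.5 -0.2] gap 66.1 t 22.62
shift cm [12.15  0.16  0.21]
jaw now -105.3 yaw 0.1
```

>>> move_arm(
  plan=[2.5,0.1,0.2,0,6.6,2.5,0,0,0,6.6,2.5,0,0,0,6.6,2.5,0,0,0,6.6,1.5,0,0,0,6.6,0.6,0,0,0,6.6,0,0,0,0,4,0,0,0,0,4,0,0,0,0,4,0,0,0,0,4],
)

```text
clock: 23.45
tool_pos: [546.3, -64.3, 68.9]
tcp_rot: [-0.095, 0.701, -0.095, -0.7]
force: [-0.4, 0.7, -2.3]
finger_gap: 49.1
```

```bash
python3 -c "
from bench import *
need(545,-65,240,90)
im,_=grab('side','s14')
cv2.imwrite('pics/c14.png',cv2.resize(im[80:280,180:440],None,fx=2.5,fy=2.5))"
```

```text
p [546.3 -64.3  68.9] tool axes x [ 0.002  0.    -1.   ] y [-0.265 -0.964 -0.001] q7 -1.77 F [-0.4  0.7 -2.3] gap 49.1 t 23.45
shift cm [-17.11   0.09   0.07]
jaw now -105.4 yaw -15.4
```

View pics/c14.png

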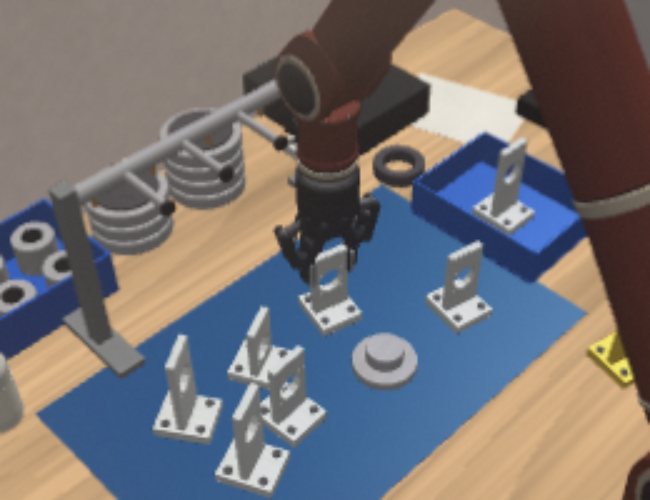

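>>> move_arm(
  plan=[-2,0,0,0,4,-3.5,0,0,0,4,-3.5,0,0,0,4,-3,0,0,-5.2,4,-3,0,0,-5.2,4,-2.3,0,0,-5,4,0,0.1,0,0,4,0,0,0,0,4,0,0,0,0,4,0,0,0,0,4],
)

```text
clock: 24.33
tool_pos: [543.9, -65.3, 238.8]
tcp_rot: [0.0, -0.705, 0.0, 0.709]
force: [-0.3, -0.0, -3.8]
finger_gap: 49.0
```

```bash
python3 -c "
from bench import *
need(625,-65,242,90)
im,_=grab('side','s15')
cv2.imwrite('pics/c15.png',cv2.resize(im[80:200,240:360],None,fx=4,fy=4))"
```

```text
p [543.9 -65.3 238.8] tool axes x [-0.005  0.    -1.   ] y [-0.001 -1.    -0.   ] q7 -1.54 F [-0.3 -0.  -3.8] gap 49.0 t 24.33
shift cm [-0.36 -0.03 -8.11]
jaw now -90.0 yaw -0.0
```

View pics/c15.png

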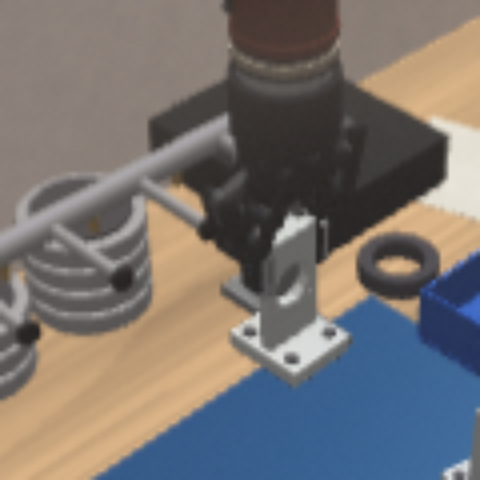

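>>> move_arm(
  plan=[-0.3,0,-0.8,0,4,0,0,-1,0,4,0,0,-1,0,4,0,0,-1,0,4,0,0,-1,0,4,0,0,-0.8,0,4,0,0,-0.8,0,4,0,0,-0.8,0,4,0,0,-0.8,0,4,0,0,0,0,4],
)

```text
clock: 25.22
tool_pos: [627.1, -65.1, 243.3]
tcp_rot: [0.0, 0.708, 0.0, -0.707]
force: [1.2, -0.1, -3.4]
finger_gap: 48.8
```

```bash
python3 -c "
from bench import *
need(658,-65,242,90)
im,_=grab('side','s16')
cv2.imwrite('pics/c16.png',cv2.resize(im[80:200,240:360],None,fx=4,fy=4))"
```

```text
p [627.1 -65.1 243.3] tool axes x [ 0.001  0.    -1.   ] y [ 0. -1. -0.] q7 -1.55 F [ 1.2 -0.1 -3.4] gap 48.8 t 25.22
shift cm [ 0.14 -0.01 -3.09]
jaw now -90.0 yaw 0.0
```

View pics/c16.png

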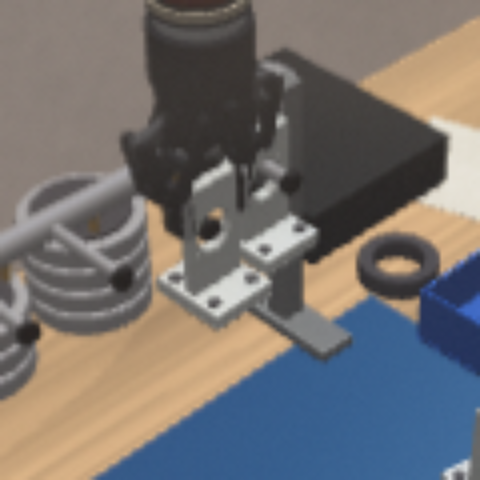

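>>> move_arm(
  plan=[0,0,-0.8,0,4,0,0,-0.8,0,4,0,0,-0.8,0,4,0,0,-0.7,0,4,0,0,0,0,4,0.4,0,0,0,4,0.4,0,0,0,4,0.2,0,0,0,4,0,0,0,0,4,0,0,0,0,4],
)

```text
clock: 26.1
tool_pos: [656.1, -65.3, 233.6]
tcp_rot: [-0.0, -0.707, -0.0, 0.707]
force: [0.5, -0.1, -4.0]
finger_gap: 49.5
```

```bash
python3 -c "
from bench import *
need(658,-65,231,90)
im,_=grab('side','s17')
cv2.imwrite('pics/c17.png',cv2.resize(im[80:200,240:360],None,fx=4,fy=4))"
```

```text
p [656.1 -65.3 233.6] tool axes x [-0.001  0.    -1.   ] y [ 0. -1. -0.] q7 -1.55 F [ 0.5 -0.1 -4. ] gap 49.5 t 26.1
shift cm [ 0.26 -0.03 -0.19]
jaw now -90.0 yaw 0.0
```

View pics/c17.png

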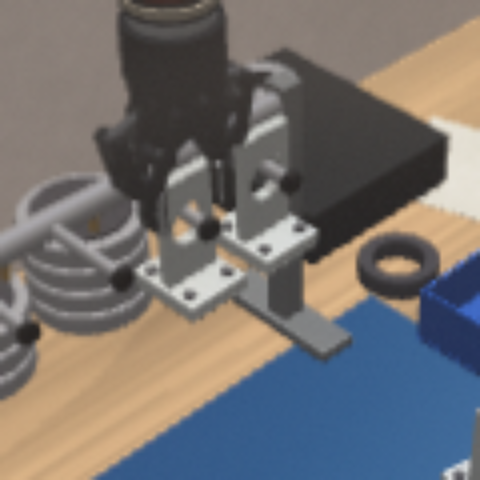

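>>> move_arm(
  plan=[0.1,0,0,0,4,0.1,0,0,0,4,0.1,0,0,0,4,0,0,0,0,4,0,0,0,0,4,0,0,0,0,5.4,0,0,0,0,5.8,0,0,0,0,6.1,0,0,0,0,6.1,0,0,0,0,6.1],
)

```text
clock: 26.98
tool_pos: [656.7, -65.3, 231.2]
tcp_rot: [0.0, 0.707, 0.0, -0.707]
force: [-0.9, 0.8, 0.2]
finger_gap: 61.2
```

>>> move_arm(
  plan=[-1,0,0,0,6.1,-2,0,0,0,6.1,-3,0,0,0,6.1,-3,0,0,0,6.2,-2,0,0,0,6.2,0,0,4,0,6.4,0,0,4,0,6.4,0,0,4,0,6.4,0,0,2,0,6.6,0,0,0,0,6.6],
)

```text
clock: 27.82
tool_pos: [512.4, -65.8, 342.9]
tcp_rot: [0.0, -0.707, 0.001, 0.707]
force: [-0.2, 0.5, -0.3]
finger_gap: 66.0
```

```bash
python3 -c "
from bench import *
need(455,93,200,93.5)
bench('18')
cv2.imwrite('pics/c18.png',cv2.resize(cv2.imread('pics/side18.png')[80:280,180:440],None,fx=3,fy=3))"
```

```text
p [512.4 -65.8 342.9] tool axes x [-0.    -0.001 -1.   ] y [-0.001 -1.     0.001] q7 -1.52 F [-0.2  0.5 -0.3] gap 66.0 t 27.82
shift cm [ 14.27 -15.89   5.75]
jaw now -90.1 yaw -3.6
486 mean [428.2 173.7] topmid [430.4 172.9] top 132.5 rect [13.3 55.6] width axis deg 113.2
226 mean [ 426.2 -186.5] topmid [ 427.3 -188.4] top 112.9 rect [52.8 12.8] width axis deg 76.5
390 mean [453.7  93.5] topmid [455.2  92.6] top 112.7 rect [13.1 52.8] width axis deg 92.9
258 mean [533.7  67. ] topmid [536.2  65.6] top 93.5 rect [12.8 54.3] width axis deg 115.8
526 mean [535.3 182.5] topmid [537.3 182.3] top 132.2 rect [14.5 55.8] width axis deg 120.8
```

View pics/c18.png

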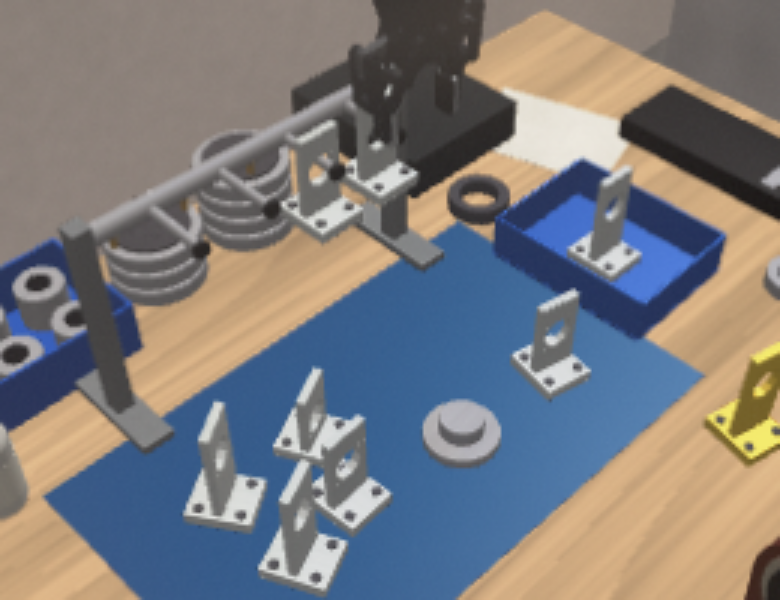

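```bash
python3 -c "
from h import *
for n,f,p in(('side','side18',(512.4,-65.8,342.9)),('top','top18',(512.4,-65.8,342.9)),('side','s14',(546.3,-64.3,68.9)),('side','s9',(544.6,-188,66))):
    c=cloud(n,np.load(f'pics/{f}.npy')).reshape(-1,3); c=c[np.isfinite(c[:,0])]-p
    for z in range(-10,120,10):
        k=c[(c[:,2]>z)&(c[:,2]<z+10)&(abs(c[:,0])<70)&(abs(c[:,1])<90)]
        if len(k)>5: print(f,z,len(k),'x',np.percentile(k[:,0],[1,99]).round(),'y',np.percentile(k[:,1],[1,99]).round())
"
```

```text
side18 0 7 x [-5. 11.] y [-33.  41.]
side18 10 40 x [-9. 13.] y [-39.  48.]
side18 20 53 x [-9. 14.] y [-40.  50.]
side18 30 48 x [-10.  12.] y [-43.  49.]
side18 40 46 x [-11.  11.] y [-40.  50.]
side18 50 78 x [-12.  13.] y [-63.  66.]
side18 60 102 x [-14.  13.] y [-62.  67.]
side18 70 136 x [-16.  15.] y [-62.  69.]
side18 80 127 x [-16.  15.] y [-62.  71.]
side18 90 134 x [-18.  13.] y [-62.  71.]
side18 100 189 x [-18.  14.] y [-63.  72.]
side18 110 103 x [-12.  11.] y [-63.  68.]
top18 10 7 x [-12.  -7.] y [35. 46.]
top18 50 54 x [-14.   5.] y [38. 60.]
top18 60 44 x [-14.   2.] y [39. 65.]
top18 70 10 x [-13.  -9.] y [38. 65.]
top18 80 11 x [-13. -12.] y [55. 67.]
top18 90 34 x [-13.  11.] y [49. 66.]
top18 100 91 x [-14.  11.] y [39. 69.]
top18 110 126 x [-12.  10.] y [38. 67.]
s14 -10 17 x [-11.   3.] y [-19.  27.]
s14 0 18 x [-17.   4.] y [-25.  34.]
s14 10 42 x [-19.  12.] y [-34.  38.]
s14 20 48 x [-18.  12.] y [-29.  38.]
s14 30 49 x [-18.  13.] y [-32.  40.]
s14 40 64 x [-20.   7.] y [-36.  42.]
s14 50 75 x [-25.  21.] y [-50.  57.]
s14 60 55 x [-27.  25.] y [-52.  62.]
s14 70 82 x [-27.  22.] y [-54.  62.]
s14 80 62 x [-28.  23.] y [-56.  65.]
s14 90 81 x [-29.  22.] y [-58.  67.]
s14 100 148 x [-29.  27.] y [-59.  68.]
s14 110 36 x [-21.  17.] y [-36.  52.]
s9 -10 17 x [-8.  3.] y [-20.  26.]
s9 0 11 x [-11.   0.] y [-28.  33.]
s9 10 32 x [-14.   9.] y [-38.  41.]
s9 20 44 x [-12.   9.] y [-36.  40.]
s9 30 39 x [-13.   1.] y [-30.  40.]
s9 40 49 x [-15.   6.] y [-40.  40.]
s9 50 58 x [-17.  14.] y [-55.  59.]
s9 60 47 x [-18.  15.] y [-54.  62.]
s9 70 72 x [-19.  16.] y [-56.  65.]
s9 80 62 x [-20.  15.] y [-61.  67.]
s9 90 66 x [-20.  16.] y [-62.  69.]
s9 100 105 x [-21.  17.] y [-64.  69.]
s9 110 37 x [-17.  11.] y [-0. 60.]
```

>>> move_arm(
  plan=[0,-3.1,1.1,0,6.4,0,-3.1,1.1,0,6.4,0,-3.2,1.2,0,6.4,0,-3.2,1.2,0,6.4,0,-3.2,1.1,-3,6.4,3,0,0,0,6.4,3,0,0,0,6.4,3,0,0,0,6.4,3,0,0,0,6.4,0,0,0,0,6.4],
)

```text
clock: 28.75
tool_pos: [457.1, 92.3, 216.0]
tcp_rot: [-0.019, -0.703, -0.018, 0.711]
force: [-0.8, -0.2, 0.5]
finger_gap: 64.3
```

```bash
python3 -c "
from bench import *
need(454.8,92,83,93)"
```

```text
p [457.1  92.3 216. ] tool axes x [-0.011 -0.002 -1.   ] y [ 0.053 -0.999  0.001] q7 -1.85 F [-0.8 -0.2  0.5] gap 64.3 t 28.75
shift cm [13.31 -0.    0.09]
jaw now -86.9 yaw 0.1
```

>>> move_arm(
  plan=[3,0,0.1,0,6.4,3,0,0,0,6.4,3,0,0,0,6.4,2,0,0,0,6.4,1.6,0,0,0,6.4,0.7,0,0,0,6.4,0,0,0,0,6.4,0,0,0,0,6.4,0,0,0,0,6.4,0,0,0,0,6.4],
)

```text
clock: 29.58
tool_pos: [459.7, 92.9, 89.1]
tcp_rot: [0.018, 0.708, 0.019, -0.706]
force: [-0.5, 0.2, -0.7]
finger_gap: 64.0
```

```bash
python3 -c "
from bench import *
need(454.8,92,83,93)
im,_=grab('side','s19')
cv2.imwrite('pics/c19.png',cv2.resize(im[150:290,200:360],None,fx=4,fy=4))"
```

```text
p [459.7  92.9  89.1] tool axes x [ 0.003  0.001 -1.   ] y [ 0.052 -0.999 -0.001] q7 -1.91 F [-0.5  0.2 -0.7] gap 64.0 t 29.58
shift cm [0.61 0.06 0.49]
jaw now -87.0 yaw 0.0
```

View pics/c19.png

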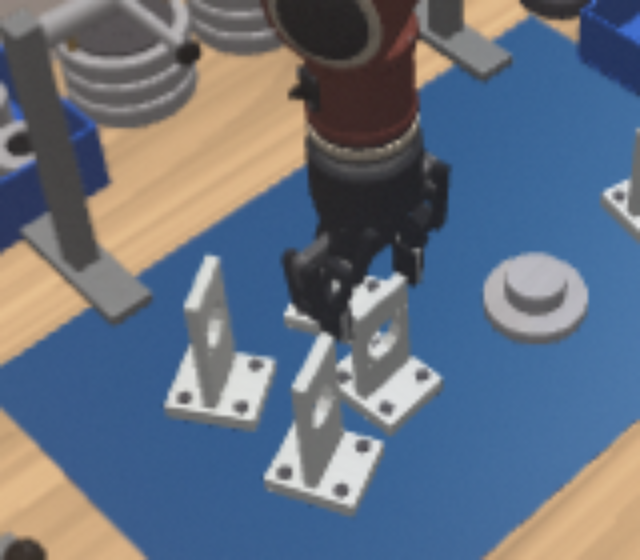

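>>> move_arm(
  plan=[0.3,0,0.4,0,6.4,0.2,0,0.1,0,6.4,0,0,0,0,6.4,0,0,0,0,6.4,0,0,0,0,4,0,0,0,0,4,0,0,0,0,4,0,0,0,0,4,0,0,0,0,4,0,0,0,0,4],
)

```text
clock: 30.47
tool_pos: [453.6, 92.2, 83.2]
tcp_rot: [0.019, 0.707, 0.018, -0.707]
force: [-1.7, -0.6, 5.4]
finger_gap: 48.9
```

```bash
python3 -c "
from bench import *
need(543,20.5,257,90)
im,_=grab('side','s20')
cv2.imwrite('pics/c20.png',cv2.resize(im[150:290,200:360],None,fx=4,fy=4))"
```

```text
p [453.6  92.2  83.2] tool axes x [ 0. -0. -1.] y [ 0.052 -0.999  0.   ] q7 -1.92 F [-1.7 -0.6  5.4] gap 48.9 t 30.47
shift cm [-17.37   7.63  -8.56]
jaw now -87.0 yaw 3.0
```

View pics/c20.png

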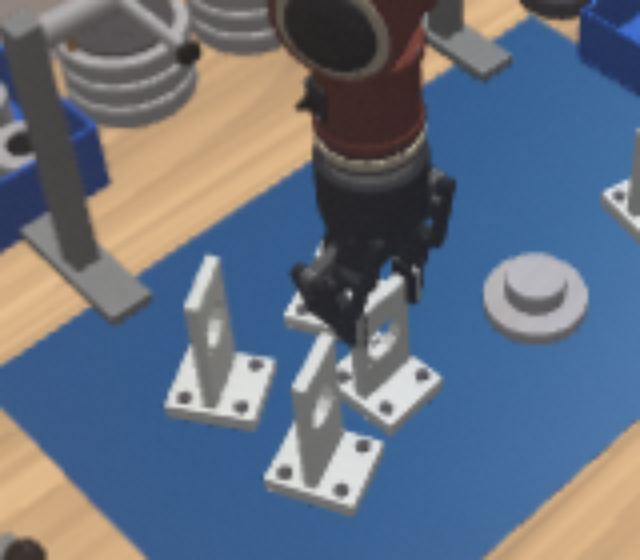

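>>> move_arm(
  plan=[-1.5,0,0,0,4,-3,0,0,0,4,-3,0,0,0,4,-3,0,0,0,4,-3,0,0,0,4,-3,0,0,3,4,-0.9,0,0,0,4,0,3.3,-2,0,4,0,3.2,-2,0,4,0,0,0,0,4],
)

```text
clock: 31.35
tool_pos: [496.6, 18.2, 255.6]
tcp_rot: [-0.001, 0.708, -0.006, -0.706]
force: [0.5, -1.8, -3.1]
finger_gap: 48.5
```

```bash
python3 -c "
from bench import *
need(543,20.5,257,90)"
```

```text
p [496.6  18.2 255.6] tool axes x [ 0.002 -0.007 -1.   ] y [-0.011 -1.     0.007] q7 -1.73 F [ 0.5 -1.8 -3.1] gap 48.5 t 31.35
shift cm [-0.13 -0.28 -4.64]
jaw now -90.6 yaw -0.6
```

>>> move_arm(
  plan=[0,0,-2,0,4,0,0,-2,0,4,0,0,-1.5,0,4,0,0,-1,0,4,0,0,0,0,4,0,0,0,0,4,0,0,0,0,4,0,0,0,0,4,0,0,0,0,4,0,0,0,0,4],
)

```text
clock: 32.18
tool_pos: [558.0, 27.4, 257.0]
tcp_rot: [-0.0, -0.707, -0.0, 0.707]
force: [-0.7, 0.6, -2.7]
finger_gap: 48.4
```

```bash
python3 -c "
from bench import *
need(626,20.5,257,90)
im,_=grab('side','s21')
it,_=grab('top','t21')
cv2.imwrite('pics/c21.png',np.hstack([cv2.resize(im[80:200,200:320],None,fx=3.2,fy=3.2),cv2.resize(it[60:180,240:360],None,fx=3.2,fy=3.2)]))"
```

```text
p [558.   27.4 257. ] tool axes x [-0.  0. -1.] y [ 0. -1. -0.] q7 -1.73 F [-0.7  0.6 -2.7] gap 48.4 t 32.18
shift cm [-0.    0.69 -6.8 ]
jaw now -90.0 yaw 0.0
```

View pics/c21.png

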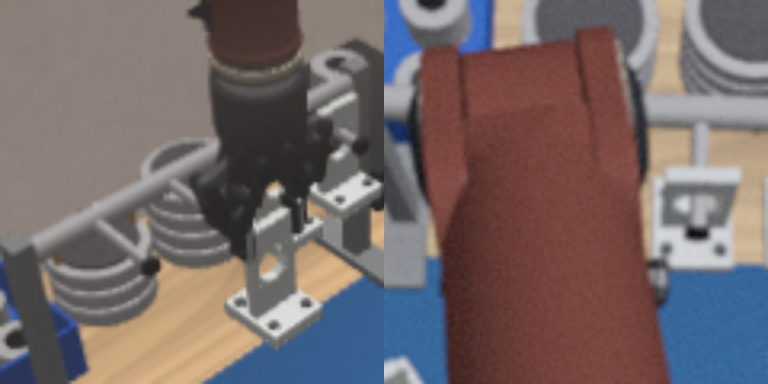

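>>> move_arm(
  plan=[0,0.4,0,0,4,0,0.3,-0.6,0,4,0,0,-0.8,0,4,0,0,-0.8,0,4,0,0,-0.8,0,4,0,0,-0.8,0,4,0,0,-0.8,0,4,0,0,-0.8,0,4,0,0,-0.8,0,4,0,0,-0.6,0,4],
)

```text
clock: 33.12
tool_pos: [627.5, 20.5, 256.6]
tcp_rot: [0.0, 0.707, 0.0, -0.707]
force: [-0.2, 0.2, -2.8]
finger_gap: 48.6
```

```bash
python3 -c "
from bench import *
need(657,20.5,257,90)
im,_=grab('side','s22')
cv2.imwrite('pics/c22.png',cv2.resize(im[80:200,200:320],None,fx=4,fy=4))"
```

```text
p [627.5  20.5 256.6] tool axes x [ 0.  0. -1.] y [ 0. -1. -0.] q7 -1.7 F [-0.2  0.2 -2.8] gap 48.6 t 33.12
shift cm [-0.04 -0.   -2.95]
jaw now -90.0 yaw 0.0
```

View pics/c22.png

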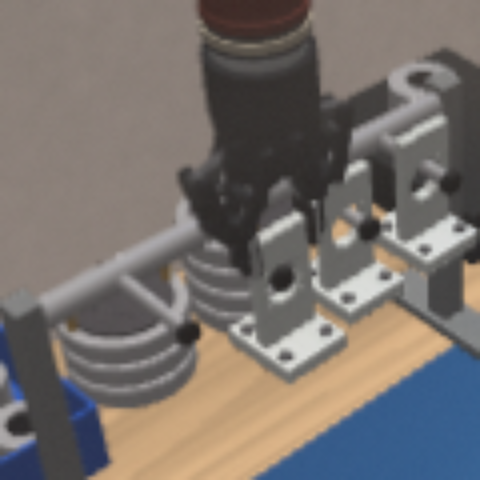

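>>> move_arm(
  plan=[0,0,-0.8,0,4,0,0,-0.8,0,4,0,0,-0.8,0,4,0,0,-0.6,0,4,0,0,0,0,4,0.4,0,0,0,4,0.4,0,0,0,4,0.2,0,0,0,4,0,0,0,0,4,0,0,0,0,4],
)

```text
clock: 34.0
tool_pos: [656.2, 20.4, 246.7]
tcp_rot: [-0.0, -0.707, -0.0, 0.707]
force: [-0.2, 0.6, -2.2]
finger_gap: 48.5
```

```bash
python3 -c "
from bench import *
need(657,20.5,246,90)
im,_=grab('side','s23')
cv2.imwrite('pics/c23.png',cv2.resize(im[80:200,200:320],None,fx=4,fy=4))"
```

```text
p [656.2  20.4 246.7] tool axes x [-0.  0. -1.] y [ 0. -1. -0.] q7 -1.7 F [-0.2  0.6 -2.2] gap 48.5 t 34.0
shift cm [ 0.07 -0.01 -0.08]
jaw now -90.0 yaw 0.0
```

View pics/c23.png

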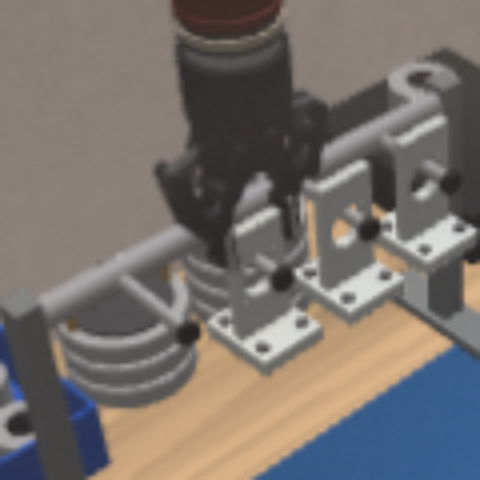

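>>> move_arm(
  plan=[0.1,0,0,0,4,0.1,0,0,0,4,0,0,0,0,4,0,0,0,0,4,0,0,0,0,5.4,0,0,0,0,5.8,0,0,0,0,6.1,0,0,0,0,6.1,0,0,0,0,6.1,0,0,0,0,6.1],
)

```text
clock: 34.88
tool_pos: [656.5, 20.4, 244.7]
tcp_rot: [-0.0, -0.707, -0.0, 0.707]
force: [0.2, -0.9, 0.2]
finger_gap: 61.1
```

>>> move_arm(
  plan=[-1,0,0,0,6.1,-2,0,0,0,6.1,-3,0,0,0,6.1,-3,0,0,0,6.2,0,0,4,0,6.4,0,0,4,0,6.4,0,0,4,0,6.4,0,0,4,0,6.6,0,0,4,0,6.6,0,2,2,0,6.6],
)

```text
clock: 35.72
tool_pos: [432.2, 4.4, 336.0]
tcp_rot: [-0.002, -0.707, -0.004, 0.707]
force: [0.0, -0.0, 0.1]
finger_gap: 66.0
```

```bash
python3 -c "
from bench import *
need(427,-187.5,200,77)
bench('24')
cv2.imwrite('pics/c24.png',cv2.resize(cv2.imread('pics/side24.png')[80:280,180:440],None,fx=3,fy=3))"
```

```text
p [432.2   4.4 336. ] tool axes x [-0.001  0.003 -1.   ] y [ 0.008 -1.    -0.003] q7 -1.65 F [ 0.  -0.   0.1] gap 66.0 t 35.72
shift cm [13.55 19.22  0.67]
jaw now -89.5 yaw 13.5
375 mean [ 426.1 -187.2] topmid [ 427.3 -189.6] top 112.9 rect [53.6 15.1] width axis deg 77.6
492 mean [428.2 173.8] topmid [430.5 173. ] top 132.5 rect [12.9 54.6] width axis deg 113.4
134 mean [533.4  69.4] topmid [537.   66.1] top 92.1 rect [11.6 52.4] width axis deg 115.2
528 mean [535.2 182.6] topmid [537.3 182.2] top 132.9 rect [14.3 55. ] width axis deg 120.7
```

View pics/c24.png

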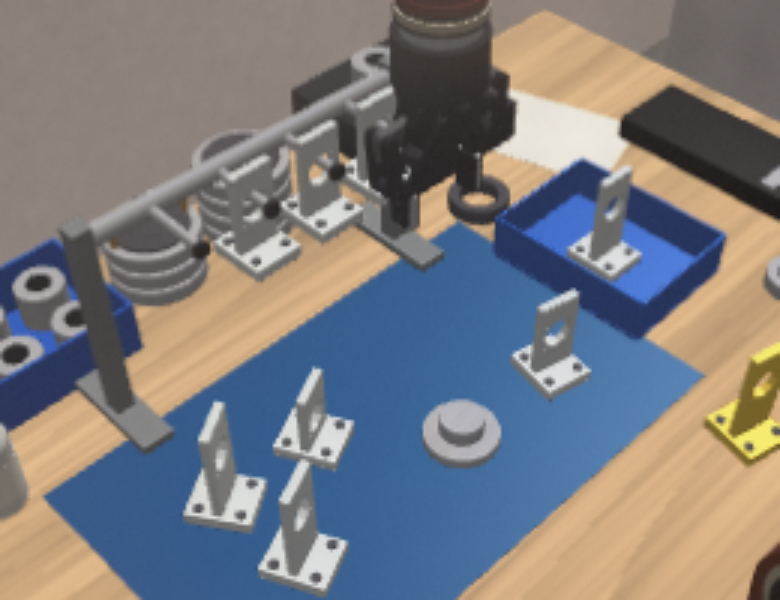

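>>> move_arm(
  plan=[0,3.8,0,0,6.6,0,3.8,0,0,6.6,0,3.9,0,0,6.6,0,3.9,0,0,6.6,0,3.8,0,0,6.6,3,0,0,6.5,6.6,3,0,0,6.5,6.6,3,0,0,0,6.6,2,0,0,0,6.6,0,0,0,0,6.6],
)

```text
clock: 36.65
tool_pos: [434.8, -190.8, 221.5]
tcp_rot: [0.081, -0.7, 0.079, 0.705]
force: [0.1, 0.2, -0.6]
finger_gap: 65.8
```

```bash
python3 -c "
from bench import *
need(427,-188.3,66,77.5)"
```

```text
p [ 434.8 -190.8  221.5] tool axes x [-0.007  0.003 -1.   ] y [-0.225 -0.974 -0.001] q7 -1.41 F [ 0.1  0.2 -0.6] gap 65.8 t 36.65
shift cm [15.56 -0.05  0.69]
jaw now -103.0 yaw -0.5
```

>>> move_arm(
  plan=[3,0,0.3,0,6.6,3,0,0.3,0,6.6,3,0,0,0,6.6,2,0,0,0,6.6,1,0,0,0,6.6,0,0,0,0,6.6,0,0,0,0,6.6,0,0,0,0,6.6,0,0,0,0,6.6,0,0,0,0,6.6],
)

```text
clock: 37.48
tool_pos: [431.6, -190.7, 106.0]
tcp_rot: [-0.08, 0.704, -0.08, -0.702]
force: [-0.6, -0.5, 0.3]
finger_gap: 66.2
```

```bash
python3 -c "
from bench import *
need(427,-188.3,66,77.5)"
```

```text
p [ 431.6 -190.7  106. ] tool axes x [ 0.003 -0.001 -1.   ] y [-0.225 -0.974  0.   ] q7 -1.41 F [-0.6 -0.5  0.3] gap 66.2 t 37.48
shift cm [ 4.   -0.13  0.51]
jaw now -103.0 yaw -0.5
```

>>> move_arm(
  plan=[1.5,-0.1,0.4,0,6.6,1.5,0,0.1,0,6.6,0.7,0,0,0,6.6,0.3,0,0,0,6.6,0,0,0,0,6.6,0,0,0,0,6.6,0,0,0,0,4,0,0,0,0,4,0,0,0,0,4,0,0,0,0,4],
)

```text
clock: 38.32
tool_pos: [426.7, -188.9, 65.7]
tcp_rot: [-0.08, 0.703, -0.08, -0.702]
force: [-0.5, -0.1, 6.5]
finger_gap: 49.2
```

```bash
python3 -c "
from bench import *
need(427,-188,240,90)
im,_=grab('side','s25')
cv2.imwrite('pics/c25.png',cv2.resize(im[130:270,300:440],None,fx=4,fy=4))"
```

```text
p [ 426.7 -188.9   65.7] tool axes x [ 0.002 -0.001 -1.   ] y [-0.225 -0.974  0.001] q7 -1.41 F [-0.5 -0.1  6.5] gap 49.2 t 38.32
shift cm [-17.43  -0.08  -0.05]
jaw now -103.0 yaw -13.0
```

View pics/c25.png

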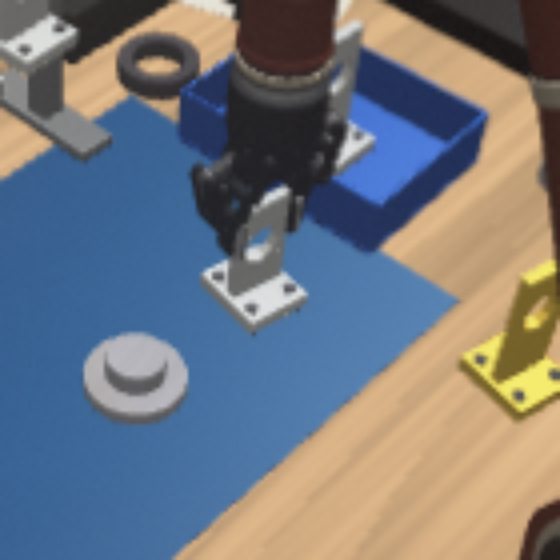

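>>> move_arm(
  plan=[-2,0,0,0,4,-3.5,0,0,0,4,-3.5,0,0,0,4,-3,0,0,-6.5,4,-3,0,0,-6.5,4,-2.5,0,0,0,4,0,-2,-3.4,0,4,0,-2,-3.4,0,4,0,-3.8,-1,0,4,0,-3.9,0,0,4],
)

```text
clock: 39.2
tool_pos: [506.5, -70.3, 239.2]
tcp_rot: [-0.001, 0.708, -0.001, -0.706]
force: [0.0, 1.5, -3.3]
finger_gap: 49.1
```

```bash
python3 -c "
from bench import *
need(543,105,240,90)"
```

```text
p [506.5 -70.3 239.2] tool axes x [ 0.002  0.    -1.   ] y [-0.002 -1.    -0.   ] q7 -1.51 F [ 0.   1.5 -3.3] gap 49.1 t 39.2
shift cm [ -0.06 -17.54  -3.62]
jaw now -90.1 yaw -0.1
```

>>> move_arm(
  plan=[0,-3.6,-0.8,0,4,0,-3.6,-0.8,0,4,0,-3.6,-0.8,0,4,0,-3.6,-0.8,0,4,0,-2,-0.4,0,4,0,-1,0,0,4,0,0,0,0,4,0,0,0,0,4,0,0,0,0,4,0,0,0,0,4],
)

```text
clock: 40.03
tool_pos: [539.8, 99.8, 239.7]
tcp_rot: [0.001, -0.707, 0.002, 0.707]
force: [-0.5, -0.1, -2.0]
finger_gap: 48.9
```

```bash
python3 -c "
from bench import *
need(627,105,240,90)
im,_=grab('side','s26')
cv2.imwrite('pics/c26.png',cv2.resize(im[80:220,180:320],None,fx=4,fy=4))"
```

```text
p [539.8  99.8 239.7] tool axes x [-0.001 -0.002 -1.   ] y [-0.004 -1.     0.002] q7 -1.85 F [-0.5 -0.1 -2. ] gap 48.9 t 40.03
shift cm [-0.03 -0.55 -8.71]
jaw now -90.2 yaw -0.2
```

View pics/c26.png

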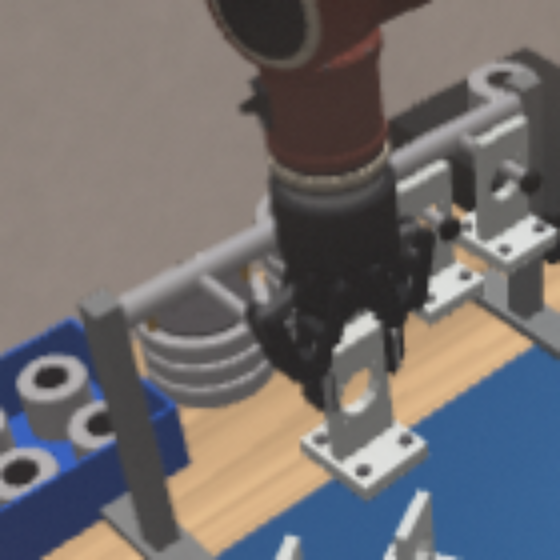

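>>> move_arm(
  plan=[0,-0.4,-0.6,0,4,0,0,-1,0,4,0,0,-1,0,4,0,0,-1,0,4,0,0,-0.8,0,4,0,0,-0.4,0,4,0,0,0,0,4,0,0,0,0,4,0,0,0,0,4,0,0,0,0,4],
)

```text
clock: 40.92
tool_pos: [587.4, 106.9, 239.9]
tcp_rot: [-0.0, -0.707, -0.0, 0.707]
force: [-0.1, 0.4, -2.5]
finger_gap: 48.9
```

```bash
python3 -c "
from bench import *
need(627,105,240,90)
im,_=grab('side','s27')
cv2.imwrite('pics/c27.png',cv2.resize(im[80:220,180:320],None,fx=4,fy=4))"
```

```text
p [587.4 106.9 239.9] tool axes x [-0.  0. -1.] y [ 0. -1. -0.] q7 -1.84 F [-0.1  0.4 -2.5] gap 48.9 t 40.92
shift cm [-0.01  0.19 -3.96]
jaw now -90.0 yaw 0.0
```

View pics/c27.png

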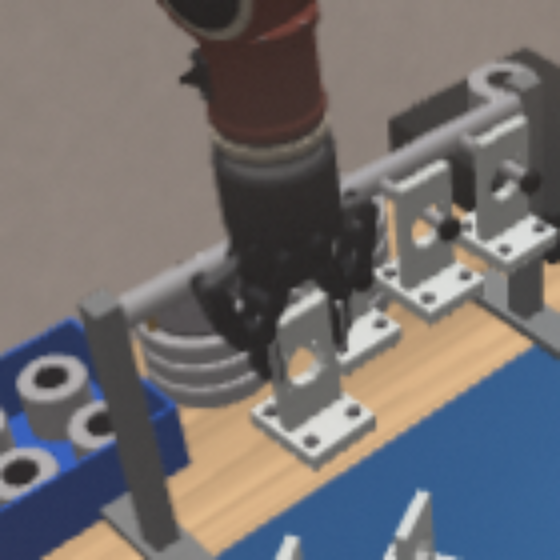

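>>> move_arm(
  plan=[0,0.1,-0.4,0,4,0,0,-0.6,0,4,0,0,-0.6,0,4,0,0,-0.6,0,4,0,0,-0.6,0,4,0,0,-0.6,0,4,0,0,-0.6,0,4,0,0,0,0,4,0,0,0,0,4,0,0,0,0,4],
)

```text
clock: 41.8
tool_pos: [627.7, 105.8, 239.7]
tcp_rot: [-0.0, -0.707, -0.0, 0.707]
force: [0.4, 0.5, -2.5]
finger_gap: 49.5
```

```bash
python3 -c "
from bench import *
need(656,105,240,90)
im,_=grab('side','s28')
cv2.imwrite('pics/c28.png',cv2.resize(im[80:220,180:320],None,fx=4,fy=4))"
```

```text
p [627.7 105.8 239.7] tool axes x [-0.001  0.    -1.   ] y [ 0. -1. -0.] q7 -1.82 F [ 0.4  0.5 -2.5] gap 49.5 t 41.8
shift cm [-0.03  0.08 -2.83]
jaw now -90.0 yaw 0.0
```

View pics/c28.png

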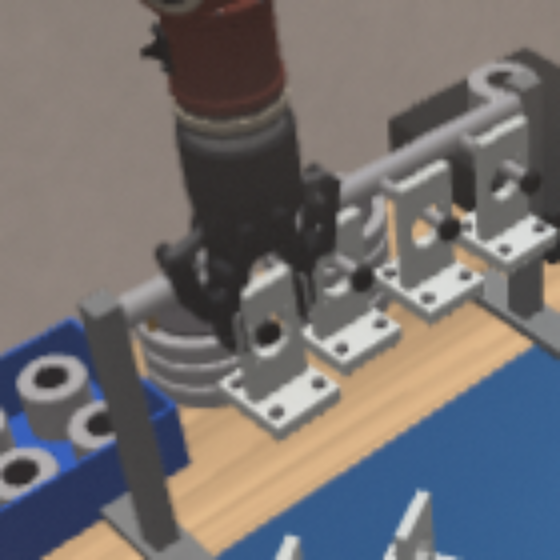

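>>> move_arm(
  plan=[0,0,-0.8,0,4,0,0,-0.8,0,4,0,0,-0.8,0,4,0,0,-0.5,0,4,0,0,0,0,4,0.4,0,0,0,4,0.4,0,0,0,4,0.2,0,0,0,4,0,0,0,0,4,0,0,0,0,4],
)

```text
clock: 42.68
tool_pos: [656.6, 105.8, 229.6]
tcp_rot: [-0.0, -0.707, -0.0, 0.707]
force: [0.7, 0.1, -1.8]
finger_gap: 49.4
```

```bash
python3 -c "
from bench import *
need(656,105,229,90)
im,_=grab('side','s29')
cv2.imwrite('pics/c29.png',cv2.resize(im[80:220,180:320],None,fx=4,fy=4))"
```

```text
p [656.6 105.8 229.6] tool axes x [-0.001 -0.    -1.   ] y [ 0. -1.  0.] q7 -1.81 F [ 0.7  0.1 -1.8] gap 49.4 t 42.68
shift cm [0.06 0.08 0.06]
jaw now -90.0 yaw 0.0
```

View pics/c29.png

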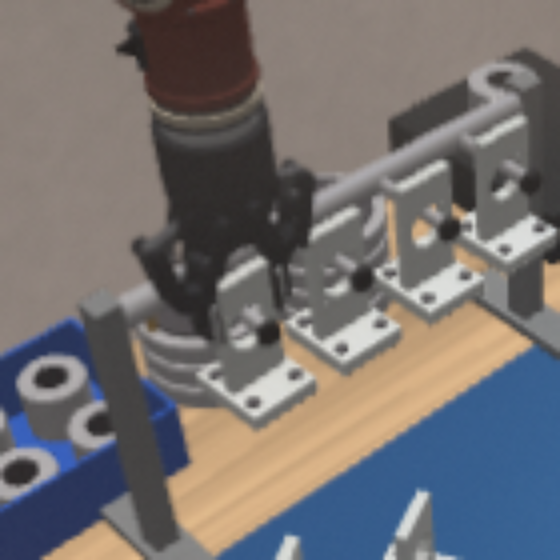

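>>> move_arm(
  plan=[0.1,0,0,0,4,0.05,0,0,0,4,0,0,0,0,4,0,0,0,0,4,0,0,0,0,5.4,0,0,0,0,5.8,0,0,0,0,6.1,0,0,0,0,6.1,0,0,0,0,6.1,0,0,0,0,6.1],
)

```text
clock: 43.57
tool_pos: [657.1, 105.8, 228.6]
tcp_rot: [0.0, 0.707, 0.0, -0.707]
force: [-0.4, -0.6, -0.4]
finger_gap: 60.9
```

>>> move_arm(
  plan=[-1,0,0,0,6.1,-2,0,0,0,6.1,-3,0,0,0,6.1,-3,0,0,0,6.2,-2,0,0,0,6,0,0,4,0,4,0,0,4,0,2,0,0,4,0,0,0,0,4,0,0,0,0,4,0,0],
)

```text
clock: 44.4
tool_pos: [455.1, 105.8, 339.2]
tcp_rot: [-0.0, 0.708, 0.0, -0.707]
force: [0.8, -0.3, -0.2]
finger_gap: 0.6
```

```bash
python3 -c "
from bench import *
need(415,393,350,90)
bench('30')
cv2.imwrite('pics/c30.png',cv2.resize(cv2.imread('pics/side30.png')[80:280,180:440],None,fx=3,fy=3))"
```

```text
p [455.1 105.8 339.2] tool axes x [ 0.001  0.    -1.   ] y [ 0. -1. -0.] q7 -1.88 F [ 0.8 -0.3 -0.2] gap 0.6 t 44.4
shift cm [ -1.08 -28.72   4.01]
jaw now -90.0 yaw 0.0
291 mean [427.5 177.3] topmid [430.7 174.4] top 131.9 rect [12.6 52.2] width axis deg 113.1
267 mean [534.4 186.9] topmid [538.4 184.3] top 132.0 rect [12.2 54.7] width axis deg 121.3
237 mean [534.6  65.8] topmid [536.2  65.1] top 93.3 rect [12.3 52.3] width axis deg 114.2
```

View pics/c30.png

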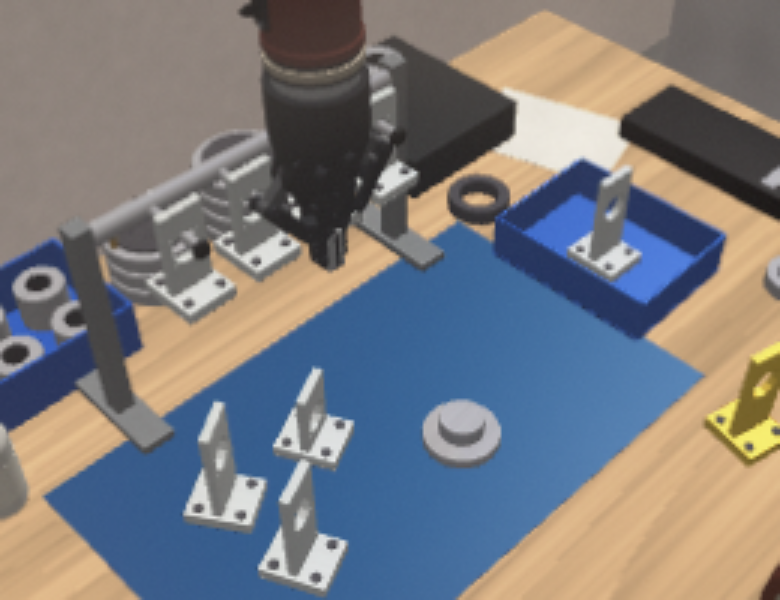

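>>> move_arm(
  plan=[0,-3.8,0.6,0,0,0,-3.8,0.6,0,0,0,-3.8,0.7,0,0,0,-3.8,0.7,0,0,0,-3.8,0.7,0,0,0,-3.8,0.7,0,0,0,-3.8,0.7,0,0,0,-2.1,0.7,0,0,0,0,0,0,0,0,0,0,0,0],
)

```text
clock: 45.33
tool_pos: [402.4, 394.4, 338.7]
tcp_rot: [0.001, 0.707, 0.001, -0.707]
force: [0.8, -0.9, 0.1]
finger_gap: -0.3
```

```bash
python3 -c "
from h import *
need(403,392,105,90)"
```

```text
p [402.4 394.4 338.7] tool axes x [ 0.     0.001 -1.   ] y [ 0.004 -1.    -0.001] q7 -2.47 F [ 0.8 -0.9  0.1] gap -0.3 t 45.33
shift cm [23.37  0.25 -0.06]
jaw now -89.8 yaw 0.2
```

>>> move_arm(
  plan=[3,0,0,0,0,3,0,0,0,0,3,0,0,0,0,3,0,0,0,0,3,0,0,0,0,3,0,0,0,0,3,0,0,0,0,2,0,0,0,0,0.4,0,0,0,0,0,0,0,0,0],
)

```text
clock: 46.17
tool_pos: [403.8, 390.9, 103.7]
tcp_rot: [-0.0, -0.707, 0.002, 0.707]
force: [0.1, 0.0, 0.2]
finger_gap: 0.0
```

```bash
python3 -c "
from h import *
need(403,392,105,90)"
```

```text
p [403.8 390.9 103.7] tool axes x [-0.001 -0.003 -1.   ] y [-0.002 -1.     0.003] q7 -2.55 F [0.1 0.  0.2] gap 0.0 t 46.17
shift cm [-0.13 -0.11  0.08]
jaw now -90.1 yaw -0.1
```

>>> move_arm(
  plan=[0,-0.2,-1,0,0,0,0,-1,0,0,0,0,-1.2,0,0,0,0,-1.2,0,0,0,0,-1.2,0,0,0,0,-1.2,0,0,0,0,-1.2,0,0,0,0,-1.2,0,0,0,0,-1,0,0,0,0,-0.6,0,0],
)

```text
clock: 47.0
tool_pos: [513.9, 394.4, 105.7]
tcp_rot: [-0.001, 0.708, -0.0, -0.706]
force: [-0.0, -0.1, 0.2]
finger_gap: 0.5
```

>>> move_arm(
  plan=[0,0,-0.4,0,0,0,0,-0.4,0,0,0,0,-0.3,0,0,0,0,-0.3,0,0,0,0,-0.2,0,0,0,0,0,0,0,0,0,0,0,0,0,0,0,0,0,0,0,0,0,0,0,0,0,0,0],
)

```text
clock: 47.83
tool_pos: [526.9, 394.9, 104.5]
tcp_rot: [0.0, 0.707, 0.0, -0.707]
force: [0.3, -0.1, -0.3]
finger_gap: 0.1
```

```bash
python3 -c "
from h import *
need(529,392,105,90)
a,_=grab('side','s31');b,_=grab('top','t31')
cv2.imwrite('pics/c31.png',cv2.resize(np.hstack([a[200:350,130:290],b[120:270,80:240]]),None,fx=2.4,fy=2.4))"
```

```text
p [526.9 394.9 104.5] tool axes x [ 0.  0. -1.] y [ 0. -1. -0.] q7 -2.4 F [ 0.3 -0.1 -0.3] gap 0.1 t 47.83
shift cm [-0.05  0.29 -0.21]
jaw now -90.0 yaw 0.0
```

View pics/c31.png

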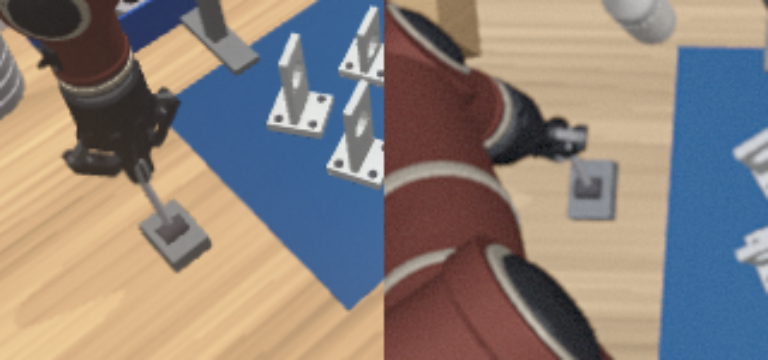

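Lever is leaning away, ball behind the fingers. Push on until the stop shows in force.

>>> move_arm(
  plan=[0,0,-0.2,0,0,0,0,-0.2,0,0,0,0,-0.2,0,0,0,0,-0.2,0,0,0,0,0,0,0,0,0,0,0,0,0,0,0,0,0,0,0,0,0,0,0,0,0,0,0,0,0,0,0,0],
)

```text
clock: 48.77
tool_pos: [530.2, 395.0, 104.1]
tcp_rot: [-0.002, -0.704, 0.0, 0.71]
force: [-8.5, -0.9, 4.7]
finger_gap: 0.0
```

>>> move_arm(
  plan=[0,0,-0.2,0,0,0,0,-0.2,0,0,0,0,-0.1,0,0,0,0,0,0,0,0,0,0,0,0,0,0,0,0,0,0,0,0,0,0,0,0,0,0,0,0,0,0,0,0,0,0,0,0,0],
)

```text
clock: 49.6
tool_pos: [530.4, 395.0, 104.0]
tcp_rot: [-0.003, -0.701, 0.001, 0.713]
force: [-15.1, -3.0, 9.9]
finger_gap: 0.1
```

>>> move_arm(
  plan=[0,0,0.6,0,0,0,0,1,0,0,0,0,1.5,0,0,0,0,2,0,0,-3,0,1,0,0,-4,0,0,0,0,-4,0,0,0,0,-4,0,0,0,0,-4,0,0,0,0,-4,0,0,0,0],
)

```text
clock: 50.43
tool_pos: [479.3, 394.4, 336.9]
tcp_rot: [-0.0, 0.708, 0.0, -0.707]
force: [0.8, 1.1, -0.1]
finger_gap: -0.1
```

```bash
python3 -c "
from h import *
need(529,392,105,90)
a,_=grab('side','s32');b,d=grab('top','t32')
c=cloud('top',d).reshape(-1,3); c=c[np.isfinite(c[:,0])]
k=c[(c[:,1]>340)&(c[:,1]<430)&(c[:,0]>380)&(c[:,0]<600)&(c[:,2]>100)&(c[:,2]<145)]
print(len(k),k.mean(0),k.min(0),k.max(0))"
```

```text
p [479.3 394.4 336.9] tool axes x [ 0.002  0.001 -1.   ] y [-0.    -1.    -0.001] q7 -2.39 F [ 0.8  1.1 -0.1] gap -0.1 t 50.43
shift cm [23.2   0.25 -4.93]
jaw now -90.0 yaw -0.0
100 [548.98916386 390.029582   123.41857902] [535.41276853 379.5992914  100.25585289] [563.06606277 404.68896296 132.96174866]
```

View pics/s32.png

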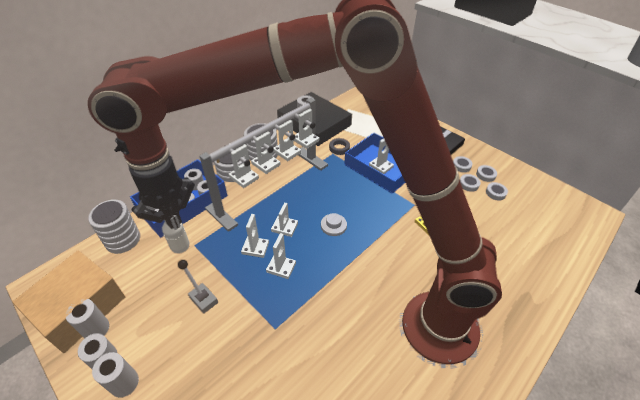

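View pics/t32.png

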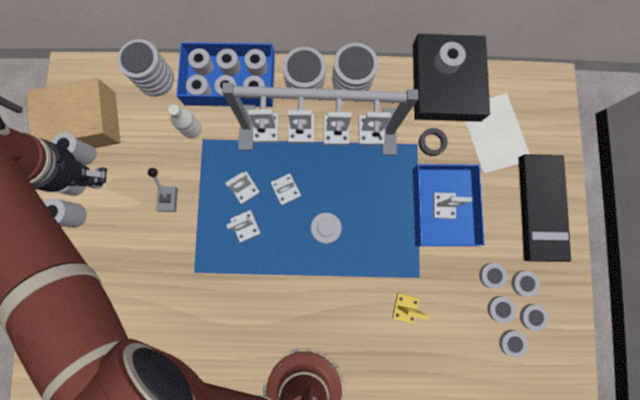

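```bash
python3 -c "
from h import *
robot.sign_off(); print(robot.read_state()['clock'])"
```

```text
the job is handed in; nothing more can be done
the job is handed in; nothing more can be done
```

The job is done and was handed in at about 50 s of the 210 s allowed. No verdict came back.

- **Lever:** I threw it to off first. It came up against its stop at about 18 N with no further movement, and a picture confirmed it. After the rack was loaded I threw it to on, where it stopped at about 15 N. The ball travelled about 102 mm by the top camera, against a nominal 105.5 mm. That 3 mm shortfall is close to the camera's own error, and the force says it is at the stop.
- **Rack and bin:** The only bracket hanging at the start, the 130 mm one on peg1, now stands upright in the bin. All four 110 mm brackets hang by their eyes, one on each of the four pegs. One of them had been knocked about 4 cm aside during the run, so I measured it again before gripping it.
- **Last checks:** The final side and top pictures show all four brackets hanging, one bracket in the bin and the lever over to on. The 90 mm bracket, the two 130 mm brackets on the bench and the other things are standing where they were. The arm is clear of everything. No wrist force I read went above about 21 N.

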